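# Ink the register corner along the steel square with a valve paint marker

### The job

Pull the red paint marker out of its cap in the wooden stand and ink the register corner on the taped-down sheet: bring the nib down only at the green tick, press it in, and draw one unbroken stroke, never faster than 10 cm a second, along the inside edge of the steel square, into its corner and on to the blue tick, with the nib kept within a few millimetres of the steel and no stray marks. Then push the marker back into its own cap until its ring sits on the rim, let go, and leave the black marker and the other things alone.

Things in the scene. Friction and masses are not known exactly. Their poses are not given: they have to be found in the camera images.
- red_marker: the marker to use: white barrel 18 mm in diameter, red end plug, band and ring, 138 mm long; stands upright, nib down, in a cap. Origin at its nib tip, z along the barrel to the plug. From the origin: nib 5.6 mm thick to 8 mm, white nose 12 mm thick with a 15 mm snap bead at 17 mm, red ring 24 mm across from 34 to 41 mm, plain barrel to grip from 52 to 124 mm, plug to 138 mm
- red_tip (a point): tip of the red marker's nib; moves with the nib
- red_ring (a point): centre of the underside of the red marker's ring, 34 mm above the nib tip along the barrel
- red_nib (a joint): how far the red nib is pressed into the marker, m: 0 out, 0.006 fully in, sprung (0.5 N to start, 3.5 N fully in). Paint flows when it is pressed in (more than 0.0005)
- black_marker: the same marker with black plug, band and ring, in the other cap; to be left alone
- black_ring (a point): centre of the underside of the black marker's ring, 34 mm above its nib tip
- stand: fixed beech block 66 x 156 x 34 mm with two black marker caps set in it mouth up, side by side along its y axis, 72 mm apart; either marker may be in either cap. Origin at the centre of its underside
- cap_a (a point): centre of the rim of the cap at the stand's +y end, 50 mm above the table, 16 mm above the block. Bore 18 mm, slightly flared; two sprung bumps 12 mm below the rim hold the snap bead (about 5 N to pull off or press on). When fully home the marker's ring sits on the rim
- cap_b (a point): the same for the cap at the stand's -y end
- board: fixed plywood board 230 x 290 x 8 mm with a white sheet, and a flat steel square taped on it, 3 mm thick: blade 34 mm wide along the board's y, tongue 26 mm wide along its x. Origin at the centre of its underside
- corner (a point): the inside corner of the steel square, on the sheet (8 mm above the table). The blade's inside edge runs from here along this point's +y (210 mm), the tongue's along its +x (140 mm); the open sheet is at +x +y, the steel at -x and -y. The nib's centre is 2.8 mm off an edge when it touches it
- start_tick (a point): foot of the green tick, on the blade's inside edge, 160 mm from the corner; the tick runs at right angles to the edge from 6 to 30 mm off it. The stroke starts here
- end_tick (a point): foot of the blue tick, on the tongue's inside edge, 100 mm from the corner; the stroke ends here
- print_block: wooden printing block 52 x 68 x 24 mm, bystander
- small_block: smaller wooden printing block 40 x 60 x 21 mm, bystander
- gouge: lino gouge with a mushroom handle, 27 x 126 x 30 mm, bystander
- ink_tin: closed ink tin 54 mm across, 32 mm high, bystander
Things that resemble listed ones, but are neither listed nor needed, are in the scene too. What is shaped like the red_marker but orange or yellow is not meant.

How it is judged (in metres and radians):
On the way, in this order (a step that is already met when the one before it is completed fails the run):
1. its nib is pressed on the sheet at the green tick, within 10 mm along the edge and with its centre within 7.5 mm of the blade (value of joint red_nib above 0.0005 m and height (world z) of red_tip below 0.02 m and x of red_tip in the frame of corner below 0.0075 m and y of red_tip in the frame of corner between 0.15 and 0.17 m).
2. nib still pressed, within 7.5 mm of the blade, drawn to 130 mm from the inside corner (value of joint red_nib above 0.0005 m and height (world z) of red_tip below 0.02 m and x of red_tip in the frame of corner below 0.0075 m and y of red_tip in the frame of corner below 0.13 m).
3. nib still pressed, within 7.5 mm of the blade, drawn to 105 mm from the inside corner (value of joint red_nib above 0.0005 m and height (world z) of red_tip below 0.02 m and x of red_tip in the frame of corner below 0.0075 m and y of red_tip in the frame of corner below 0.105 m).
4. nib still pressed, within 7.5 mm of the blade, drawn to 80 mm from the inside corner (value of joint red_nib above 0.0005 m and height (world z) of red_tip below 0.02 m and x of red_tip in the frame of corner below 0.0075 m and y of red_tip in the frame of corner below 0.08 m).
5. nib still pressed, within 7.5 mm of the blade, drawn to 50 mm from the inside corner (value of joint red_nib above 0.0005 m and height (world z) of red_tip below 0.02 m and x of red_tip in the frame of corner below 0.0075 m and y of red_tip in the frame of corner below 0.05 m).
6. nib still pressed, within 7.5 mm of the blade, drawn to 20 mm from the inside corner (value of joint red_nib above 0.0005 m and height (world z) of red_tip below 0.02 m and x of red_tip in the frame of corner below 0.0075 m and y of red_tip in the frame of corner below 0.02 m).
7. nib still pressed, within 7.5 mm of the tongue, drawn to 25 mm past the corner (value of joint red_nib above 0.0005 m and height (world z) of red_tip below 0.02 m and y of red_tip in the frame of corner below 0.0075 m and x of red_tip in the frame of corner above 0.025 m).
8. nib still pressed, within 7.5 mm of the tongue, drawn to 50 mm past the corner (value of joint red_nib above 0.0005 m and height (world z) of red_tip below 0.02 m and y of red_tip in the frame of corner below 0.0075 m and x of red_tip in the frame of corner above 0.05 m).
9. nib still pressed, within 7.5 mm of the tongue, drawn to 75 mm past the corner (value of joint red_nib above 0.0005 m and height (world z) of red_tip below 0.02 m and y of red_tip in the frame of corner below 0.0075 m and x of red_tip in the frame of corner above 0.075 m).
10. the stroke reaches the blue tick, to within 8 mm (value of joint red_nib above 0.0005 m and height (world z) of red_tip below 0.02 m and y of red_tip in the frame of corner below 0.0075 m and x of red_tip in the frame of corner above 0.092 m).
At the end, for the whole second after the job is handed in: the red marker stands at rest, released, in its cap, its ring within 4 mm of the centre of the rim and its barrel within 0.12 rad of upright; the black marker is still home in the other cap ((distance between red_ring and cap_a below 0.004 m or distance between red_ring and cap_b below 0.004 m) and angle between red_marker's own z axis and vertical below 0.12 rad and linear speed of red_marker below 0.02 m/s and (distance between black_ring and cap_a below 0.004 m or distance between black_ring and cap_b below 0.004 m)); the robot touches nothing.
It fails at once if the red nib is lifted 2 to 8 mm off the sheet within the stroke, between the ticks and more than 20 mm from either (or set down or carried that low there) (((x of red_tip in the frame of corner between 0 and 0.012 m and y of red_tip in the frame of corner between 0.005 and 0.14 m) or (y of red_tip in the frame of corner between 0 and 0.012 m and x of red_tip in the frame of corner between 0.005 and 0.08 m)) and z of red_tip in the frame of corner between 0.002 and 0.008 m).
It fails at once if a stray mark: the red nib is pressed on the sheet, square or table more than 12 mm from the inside edges or more than 15 mm beyond a tick ((value of joint red_nib above 0.0008 m and height (world z) of red_tip below 0.02 m) and not ((x of red_tip in the frame of corner between 0 and 0.012 m and y of red_tip in the frame of corner between 0 and 0.175 m) or (y of red_tip in the frame of corner between 0 and 0.012 m and x of red_tip in the frame of corner between 0 and 0.115 m))).
It fails at once if the marker goes faster than 0.11 m/s while its nib is pressed on the work ((value of joint red_nib above 0.0008 m and height (world z) of red_tip below 0.02 m) and linear speed of red_marker above 0.11 m/s).
It fails at once if the black marker is shifted more than 10 mm (distance of black_marker from where it was at the start of the episode above 0.01 m).
It fails at once if the printing blocks, gouge or ink tin is shifted more than 30 mm (distance of any of print_block, small_block, gouge, ink_tin from where it was at the start of the episode above 0.03 m).
It also fails if it takes over 61 s, if anything falls off the work surface, if the arm or the gripper's body presses on something with over 40 N, if the wrist force passes 120 N, or if a joint passes its speed limit or range.

### The arm

A 6-joint arm with a two-finger parallel gripper is mounted at the origin on a cart in front of the work surface, level with it; the furniture and walls round the work are solid. World frame = base frame: x ahead of the robot, y to its left, z up, the work surface at z = 0. Lengths are in mm, angles in rad, forces in N, time in s.
With the tool pointing down it reaches from about 275 to 1000 mm from the base axis. Payload 8.4 kg.
Tool frame: the origin (TCP) lies at the centre of the arm's flange, where the gripper is bolted on; the fingertips stand r.tip_extent ahead of it and the grasp point (between the pads) lies 155 mm ahead of it (r.tip_extent is the distance from the TCP to the fingertips, in mm); z points along the fingers, y is the direction in which the jaws open and shut (so a half turn about z gives the same grasp; the last joint's range is limited). The gripper opens to 85 mm and grips with 20 to 120 N. Pads are 22 mm wide; open, the fingers measure 114 mm over their backs; the gripper's body (76 mm by 85 mm) begins 54 mm behind the grasp point. The pads swing forward as they close: fully open they stand 13 mm farther back than shut.
Start: joints at [-1.21, 0.353, 1.633, -0, 1.155, -0.002], TCP at [221.807, -584.321, 404.681] pointing down, gripper open.
Joint ranges: [-2.63, 2.63], [-0.92, 2.1], [0.06, 2.66], [-1.3, 4.44], [0, 2.69], [-3.02, 3.02]. Speed limits (rad/s): [2.22, 2.22, 2.79, 3.14, 3.14, 3.14].

### API

Orientations are given as [roll, pitch, yaw] about the fixed x, y, z axes, in that order (R = Rz(yaw) Ry(pitch) Rx(roll)).
In Python, from rig import sense, grab_frame, job, r gives the robot as it stands. The module is installed in compiled form; this text tells all that it offers.
- The arm moves only by the shell command python3 -m creep 'ROWS' [FORCE]. ROWS is JSON, a list of rows, each a list of 7 numbers: the turn, a rotation vector about the tool's x, y, z in rad, then the shift along the tool's x, y, z in mm, then the closure, from 0 (fully open) to 1 (shut). In form: [[wx, wy, wz, dx, dy, dz, fingers], ...]. A call has 1 to 10 rows; each row shifts and turns the pose as measured when the row begins, along the tool's axes as they then stand; what a row does not reach is not made up. A row lasts 1/12 s, in which the tool goes at most 41.7 mm and 7.16 degrees, less where a joint would pass 70% of its speed; a pose out of reach is approached as far as the arm can. A call with a gripper value outside its range is refused whole. The fingers move at their own pace and stop on an object; FORCE is the grip in N (left out, the last holds). Time passes only in rows, so rows that do not move let the fingers close. It gives the time, the measured TCP pose, the force and the opening at its end, in the units of the state.
- sense(): the state, without advancing time (a new reading comes with each control period).
- grab_frame(name): name is "scene" or "top" or "wrist"; returns a dict with "color" (384x512x3 uint8, red, green, blue), "mtx" (3x3 intrinsics, pixels), "distortion" ([k1, k2, p1, p2, k3] as OpenCV has them; the pictures are not rectified), "T" (4x4, takes a point from camera to world coordinates). Camera axes: x right, y down, z forward; pixel columns grow to the right and rows downward; lengths in mm; the calibration is good to about 2 mm. A picture is of the moment at which its call begins. There is no depth.
- job.sign_off(): hands the job in, once; it reports no verdict.
The state is a dict: "clock": time; "qpos": joint angles; "qvel": joint speeds; "joint_efforts": joint torques, N m; "eef_pos": TCP position; "tcp_rot": TCP orientation; "contact_force": force on the tool from outside, world axes, zero at the start; "wrist_torque": the same for the moment, N m; "opening": opening from 0.0 (shut) to 1.0 (fully open).
Only numpy, scipy, OpenCV 4.12 (cv2) and the standard library are available. Lean on these libraries where they do the work, as an engineer would, in place of code of your own. Each camera call takes 0.05 s, during which the arm holds its last target.

## Working session

There is one attempt and no reset: what is moved stays moved. The work goes in short steps, Python scripts to look and compute and a shell command to move; the robot and the scene stay as the last step left them, time stands still between calls to the robot, and variables do not carry over. Pictures are saved under pics/ and viewed, and the job is handed in when it is done.

```bash
mkdir -p pics
cat > h.py <<'E'
import numpy as np, cv2
from rig import sense, grab_frame, job, r
def save(name,fn):
    f=grab_frame(name); np.savez('pics/'+fn+'.npz',**{k:np.array(f[k]) for k in ['color','mtx','distortion','T']})
    cv2.imwrite('pics/'+fn+'.png',f['color'][:,:,::-1]); return f
def load(fn): return dict(np.load('pics/'+fn+'.npz'))
def ray(f,uv):
    p=cv2.undistortPoints(np.array([[uv]],float),f['mtx'],f['distortion'])[0,0]
    T=f['T']; return T[:3,3],T[:3,:3]@np.array([p[0],p[1],1.])
def atz(f,uv,z):
    o,d=ray(f,uv); return o+d*(z-o[2])/d[2]
def proj(f,P):
    T=np.linalg.inv(f['T']); rv=cv2.Rodrigues(T[:3,:3])[0]
    return cv2.projectPoints(np.array(P,float).reshape(-1,1,3),rv,T[:3,3],f['mtx'],f['distortion'])[0].reshape(-1,2)
def crop(f,fn,u0,v0,u1,v1,s):
    c=f['color'][v0:v1,u0:u1,::-1]; cv2.imwrite('pics/'+fn+'.png',cv2.resize(c,None,fx=s,fy=s,interpolation=cv2.INTER_CUBIC))
E
python3 - <<'E'
from h import *
for n in ['scene','top','wrist']:
    f=save(n,n+'0'); print(n,f['T'].round(3).tolist(),f['mtx'][0][0],f['distortion'])
print(sense(), r.tip_extent)
E
```

```text
scene [[-0.697, -0.324, 0.64, -188.004], [-0.717, 0.294, -0.632, 730.606], [0.017, -0.899, -0.437, 552.779], [0.0, 0.0, 0.0, 1.0]] 370.716768701203 [0.01401714 0.         0.         0.         0.        ]
top [[0.02, -0.993, 0.116, 381.027], [-1.0, -0.021, -0.007, 35.052], [0.009, -0.116, -0.993, 1342.332], [0.0, 0.0, 0.0, 1.0]] 443.92086582708185 [-0.08627778  0.          0.          0.          0.        ]
wrist [[0.354, -0.886, -0.298, 298.475], [-0.935, -0.336, -0.112, -555.73], [-0.001, 0.319, -0.948, 372.84], [0.0, 0.0, 0.0, 1.0]] 300.7694812670057 [-0.03897407  0.          0.          0.          0.        ]
{'clock': 0.15, 'qpos': array([-1.21040026e+00,  3.53499337e-01,  1.63392944e+00, -4.21134967e-06,
        1.15519971e+00, -2.36237658e-03]), 'qvel': array([ 0.000116  , -0.00292257, -0.00341139,  0.00023685, -0.00095321,
        0.00013708]), 'joint_efforts': array([-2.31967664e-03, -6.05642509e+01, -3.42343175e+01, -8.60973637e-05,
        6.15061435e-03,  2.44075113e-05]), 'eef_pos': array([ 221.74726185, -584.16345181,  404.14211827]), 'tcp_rot': array([-3.14055681e+00,  1.40404556e-06,  3.62760151e-01]), 'contact_force': array([-0.1320884 ,  0.1794449 ,  0.93975899]), 'wrist_torque': array([-0.02941047,  0.03968412, -0.02313786]), 'opening': 1.0042857466739021} 173.4
```

View pics/scene0.png

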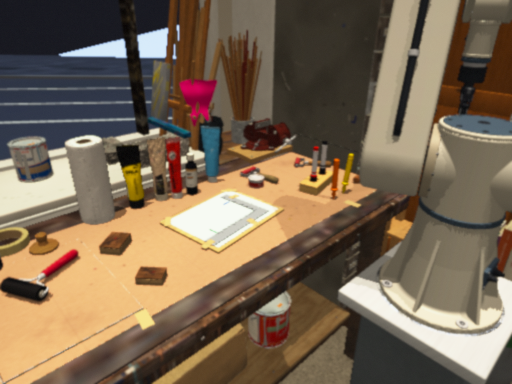

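View pics/top0.png

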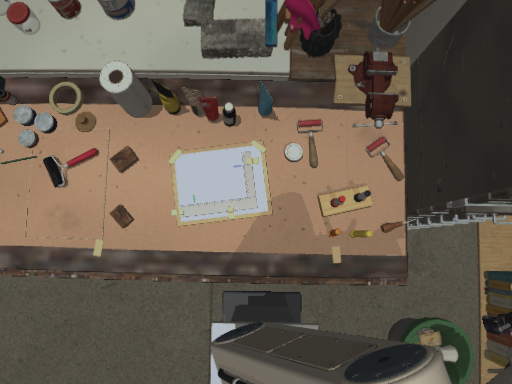

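View pics/wrist0.png

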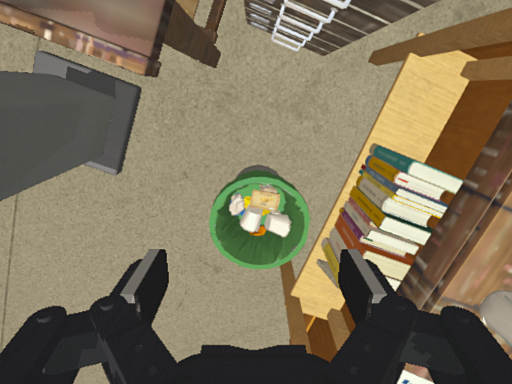

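Run:
```python
from h import *
f=load('top0'); g=load('scene0')
crop(f,'c1',160,130,280,230,6); crop(f,'c2',300,165,410,245,7); crop(g,'c3',280,130,370,205,8)
```

```text
(no output)
```

View pics/c1.png

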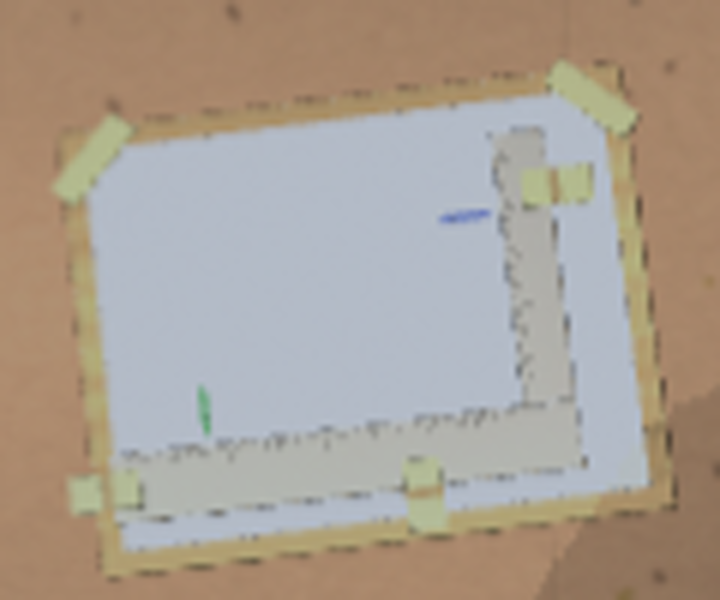

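View pics/c2.png

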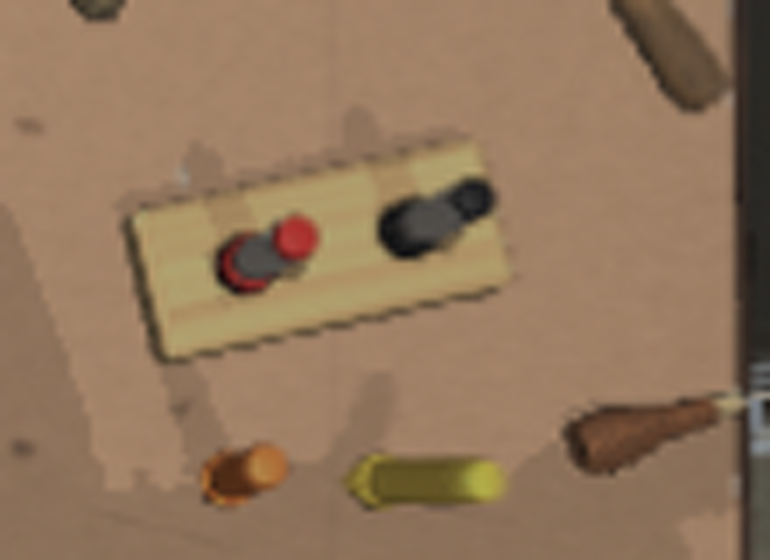

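View pics/c3.png

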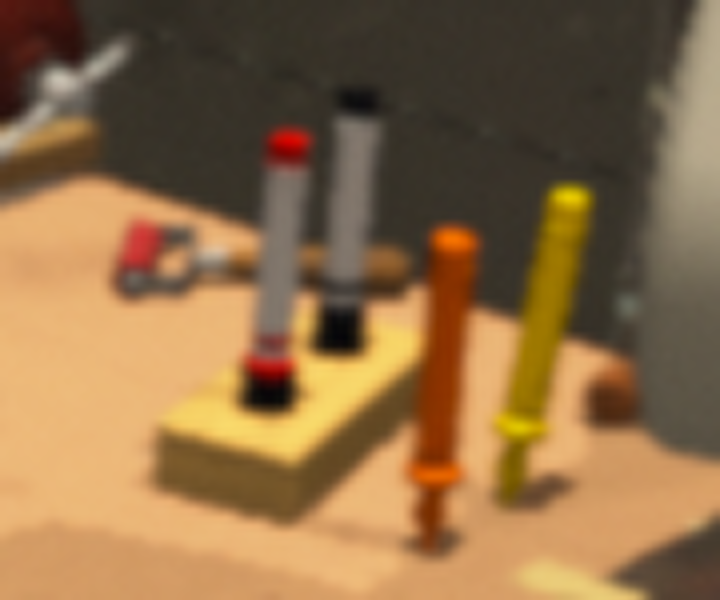

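Run:
```python
from h import *
f=load('top0'); g=load('scene0')
P=lambda u,v,s,u0,v0:(u0+(u+.5)/s-.5,v0+(v+.5)/s-.5)
a=lambda u,v,z:print(u,v,z,atz(f,P(u,v,7,300,165),z).round(1))
print('red plug');a(297,238,154);print('red ring');a(246,263,54);print('blk plug');a(472,200,154)
print('stand corners top z34'); [a(*c,34) for c in [(132,212),(470,138),(510,278),(168,358)]]
b=lambda u,v,z:print(u,v,z,atz(f,P(u,v,6,160,130),z).round(1))
print('corner');b(521,406,8); print('end foot..');b(490,212,8);b(440,218,8);print('green');b(203,385,8);b(208,436,8)
print('blade edge');b(125,455,8);b(300,434,8);print('tongue');b(493,135,8);b(508,255,8)
s=lambda u,v:P(u,v,8,280,130)
print('scene red plug',atz(g,s(289,130+8),154).round(1), 'ring', atz(g,s(268,362),54).round(1),'blk',atz(g,s(358,96),154).round(1))
```

```text
red plug
297 238 154 [ 508.3 -196.2  154. ]
red ring
246 263 54 [ 508.1 -194.2   54. ]
blk plug
472 200 154 [ 524.6 -264.7  154. ]
stand corners top z34
132 212 34 [ 530.8 -149.    34. ]
470 138 34 [ 565.8 -294.3   34. ]
510 278 34 [ 506.  -311.1   34. ]
168 358 34 [ 469.  -164.7   34. ]
corner
521 406 8 [521.8  65.4   8. ]
end foot..
490 212 8 [620.6  83.5   8. ]
440 218 8 [617.  108.8   8. ]
green
203 385 8 [529.  226.1   8. ]
208 436 8 [503.3 222.6   8. ]
blade edge
125 455 8 [492.7 264.1   8. ]
300 434 8 [505.3 176.2   8. ]
tongue
493 135 8 [660.5  83.    8. ]
508 255 8 [598.7  73.8   8. ]
scene red plug [ 507.4 -194.4  154. ] ring [ 509.2 -195.3   54. ] blk [ 521.5 -258.6  154. ]
```

```bash
cat >> h.py <<'E'
from scipy.spatial.transform import Rotation as Ro
def go(x,y,z,yaw=None,s=None):
    s=s or sense(); R=Ro.from_euler('xyz',s['tcp_rot']); p=s['eef_pos']
    d=R.inv().apply(np.array([x,y,z])-p)
    print('clk %.2f pos %s rpy %s F %s open %.3f'%(s['clock'],p.round(1),s['tcp_rot'].round(4),s['contact_force'].round(1),s['opening']))
    print('shift tool',d.round(1))
    if yaw is not None:
        t=Ro.from_euler('xyz',[np.pi,0,yaw]); print('turn',(R.inv()*t).as_rotvec().round(4))
E
python3 - <<'E'
from h import *
f=load('top0');P=lambda u,v,s,u0,v0:(u0+(u+.5)/s-.5,v0+(v+.5)/s-.5)
for n,u,v,z in [('or ring',222,485,37),('or top',268,465,138),('ye ring',370,482,37),('ye top',486,480,138)]: print(n,atz(f,P(u,v,7,300,165),z).round(1))
E
python3 -m creep '[[0,0,0,13,-35,0,0.4],[0,0,0,13,-35,0,0.4],[0,0,0,13,-35,0,0.4],[0,0,0,13,-35,0,0.4],[0,0,0,13,-35,0,0.4],[0,0,0,13,-35,0,0.4]]' 30
python3 - <<'E'
from h import *
go(508,-195,300,1.79)
E
```

```text
or ring [ 415.8 -187.3   37. ]
or top [ 421.2 -188.   138. ]
ye ring [ 418.2 -250.    37. ]
ye top [ 416.9 -273.6  138. ]
clock: 0.65
eef_pos: [219.3, -357.5, 400.6]
tcp_rot: [-3.141, 0.001, 0.358]
contact_force: [1.2, 1.2, 0.5]
opening: 0.601
clk 0.65 pos [ 219.3 -357.5  400.6] rpy [-3.1409e+00  7.0000e-04  3.5830e-01] F [1.2 1.2 0.5] open 0.601
shift tool [327.4 -50.8 100.4]
turn [-1.1000e-03  1.0000e-04 -1.4317e+00]
```

Run:
```python
import numpy as np
for i in range(10):
    y=.358+.12*i; w=np.array([26,14]); print(i,round(w@[np.cos(y),np.sin(y)]),round(w@[np.sin(y),-np.cos(y)]))
```

```text
0 29 -4
1 30 0
2 29 3
3 29 7
4 28 10
5 26 13
6 25 16
7 23 19
8 20 22
9 17 24
```

```bash
python3 -m creep '[[0,0,-0.12,29,-4,0,0.4],[0,0,-0.12,30,0,0,0.4],[0,0,-0.12,29,3,0,0.4],[0,0,-0.12,29,7,0,0.4],[0,0,-0.12,28,10,0,0.4],[0,0,-0.12,26,13,0,0.4],[0,0,-0.12,25,16,0,0.4],[0,0,-0.12,23,19,0,0.4],[0,0,-0.12,20,22,0,0.4],[0,0,-0.12,17,24,0,0.4]]'
python3 - <<'E'
from h import *
go(508,-195,380,1.79)
E
```

```text
clock: 1.48
eef_pos: [481.2, -197.7, 399.5]
tcp_rot: [-3.138, -0.003, 1.601]
contact_force: [-0.5, -0.8, -0.4]
opening: 0.595
clk 1.48 pos [ 481.2 -197.7  399.5] rpy [-3.1377 -0.0033  1.6007] F [-0.5 -0.8 -0.4] open 0.595
shift tool [ 1.9 26.9 19.4]
turn [-0.0035 -0.0036 -0.1893]
```

```bash
python3 -m creep '[[0,0,-0.1,1,13,0,0.4],[0,0,-0.09,-1,14,0,0.4],[0,0,0,0,0,0,0.4]]'
python3 - <<'E'
from h import *
f=save('wrist','w1'); go(508,-195,380,1.79)
print(proj(f,[[508,-195,154],[508,-195,50],[523,-263,154],[523,-263,57]]).round(0))
E
```

```text
clock: 1.73
eef_pos: [513.7, -191.4, 398.8]
tcp_rot: [-3.14, -0.004, 1.812]
contact_force: [0.1, 0.9, -0.2]
opening: 0.599
clk 1.78 pos [ 512.5 -191.5  398.5] rpy [-3.1386 -0.0051  1.8074] F [-0.   0.5 -0.1] open 0.601
shift tool [-2.4 -5.1 18.5]
turn [-0.003  -0.0051  0.0175]
[[245. 206.]
 [248. 172.]
 [244. 284.]
 [247. 232.]]
```

View pics/w1.png

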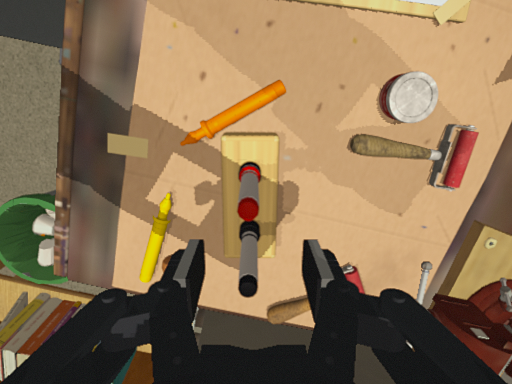

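Run:
```python
from h import *
f=save('top','top1'); crop(f,'c4',280,150,410,260,5); g=save('scene','scene1')
```

```text
(no output)
```

View pics/c4.png

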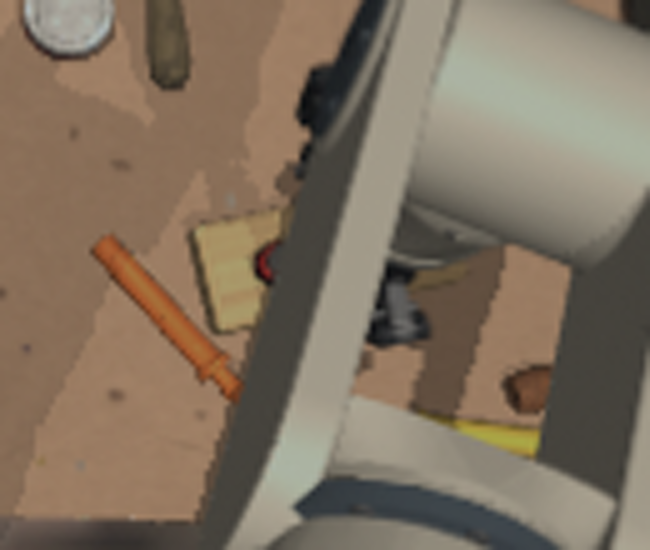

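View pics/scene1.png

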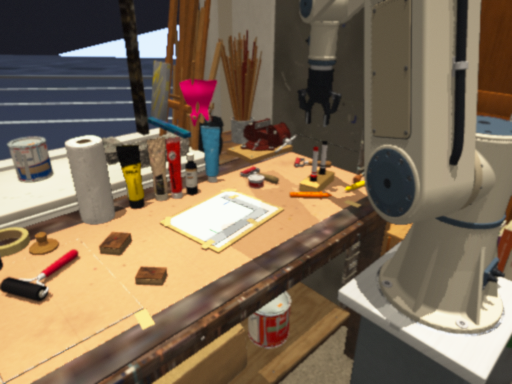

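Run:
```python
from h import *
f=load('w1'); crop(f,'c5',190,120,320,310,4)
```

```text
(no output)
```

View pics/c5.png

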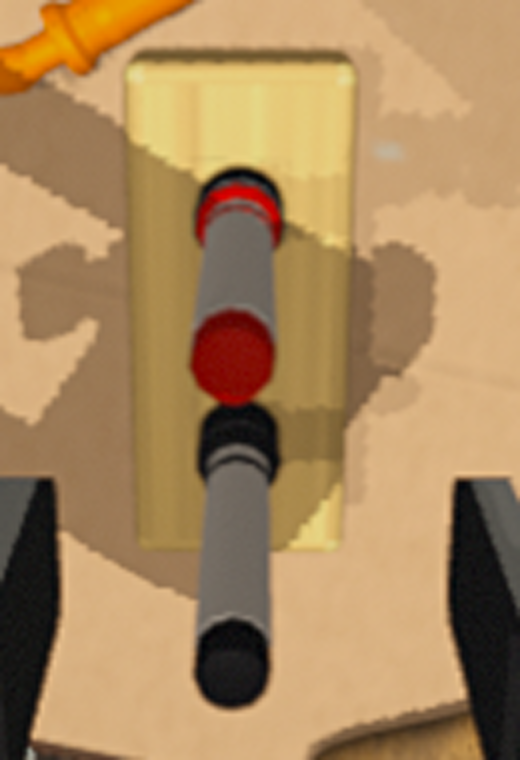

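Run:
```python
from h import *
f=load('w1'); P=lambda u,v:(190+(u+.5)/4-.5,120+(v+.5)/4-.5)
for n,u,v,z in [('plug',233,358,154),('ring',240,214,55),('blk plug',233,665,154),('stA',128,60,34),('stB',355,60,34),('stC',342,548,34),('stD',138,548,34)]: print(n,atz(f,P(u,v),z).round(1))
```

```text
plug [ 510.4 -196.7  154. ]
ring [ 510.  -194.8   55. ]
blk plug [ 526.6 -264.3  154. ]
stA [ 470.8 -165.    34. ]
stB [ 531.6 -150.    34. ]
stC [ 568.  -298.6   34. ]
stD [ 505.4 -314.1   34. ]
```

```bash
python3 -m creep '[[-0.003,-0.005,0,-4,-2,20,0.4],[0,0,0,0,0,25,0.4],[0,0,0,0,0,25,0.4],[0,0,0,0,0,15,0.4],[0,0,0,0,0,0,0.4]]'
python3 - <<'E'
from h import *
go(509.5,-196,261,1.805)
f=save('wrist','w2');print(proj(f,[[509.5,-196,154],[509.5,-196,50]]))
E
```

```text
clock: 2.3
eef_pos: [505.3, -198.5, 312.8]
tcp_rot: [3.141, 0.002, 1.788]
contact_force: [-1.1, -0.6, 0.1]
opening: 0.601
clk 2.30 pos [ 505.3 -198.5  312.8] rpy [3.1406e+00 2.0000e-03 1.7879e+00] F [-1.1 -0.6  0.1] open 0.601
shift tool [ 1.7  4.6 51.8]
turn [ 0.001   0.0021 -0.0171]
[[262.57038081 261.54839251]
 [258.60071151 192.15015201]]
```

View pics/w2.png

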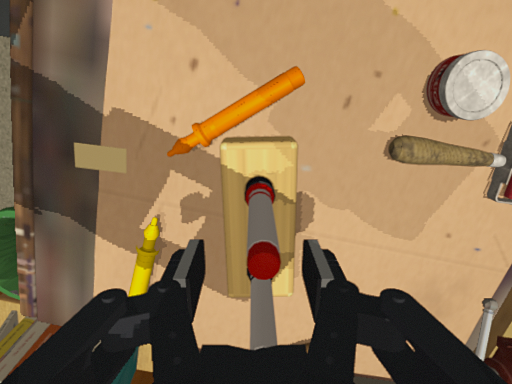

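```bash
python3 -m creep '[[0,0,-0.017,2,4.6,8,0.4],[0,0,0,0,0,8,0.4],[0,0,0,0,0,0,0.4]]'
python3 - <<'E'
from h import *
go(509.5,-196,261,1.805)
E
```

```text
clock: 2.6
eef_pos: [509.7, -196.5, 299.7]
tcp_rot: [3.137, 0.004, 1.803]
contact_force: [0.4, 0.5, -0.0]
opening: 0.597
clk 2.60 pos [ 509.7 -196.5  299.7] rpy [3.1373 0.0045 1.8028] F [ 0.4  0.5 -0. ] open 0.597
shift tool [ 0.7 -0.3 38.7]
turn [ 0.0043  0.0045 -0.0021]
```

```bash
python3 -m creep '[[0.004,0.004,0,0.5,-0.3,12,0.4],[0,0,0,0,0,12,0.4],[0,0,0,0,0,9,0.4],[0,0,0,0,0,4,0.4],[0,0,0,0,0,0,0.4]]'
python3 - <<'E'
from h import *
go(509.5,-196,261,1.805)
E
```

```text
clock: 3.02
eef_pos: [510.4, -196.3, 261.4]
tcp_rot: [3.139, 0.002, 1.802]
contact_force: [-0.4, 1.0, 0.4]
opening: 0.598
clk 3.02 pos [ 510.4 -196.3  261.4] rpy [3.1386e+00 2.1000e-03 1.8025e+00] F [-0.4  1.   0.4] open 0.598
shift tool [ 0.5 -0.8  0.4]
turn [ 0.003   0.0021 -0.0025]
```

```bash
python3 -m creep '[[0.003,0.002,0,0.3,-0.6,0,0.4],[0,0,0,0,0,0,0.6],[0,0,0,0,0,0,0.75],[0,0,0,0,0,0,1],[0,0,0,0,0,0,1],[0,0,0,0,0,0,1]]' 40
python3 -m creep '[[0,0,0,0,0,0,1],[0,0,0,0,0,0,1]]' 80
python3 - <<'E'
from h import *
go(509.5,-196,261,1.805)
f=save('wrist','w3')
E
```

```text
clock: 3.52
eef_pos: [510.1, -196.2, 262.4]
tcp_rot: [3.141, 0.001, 1.802]
contact_force: [1.0, -0.7, -0.7]
opening: 0.196
clock: 3.68
eef_pos: [510.2, -196.3, 262.8]
tcp_rot: [3.141, 0.001, 1.802]
contact_force: [0.3, -0.3, -0.8]
opening: 0.192
clk 3.68 pos [ 510.2 -196.3  262.8] rpy [3.1406e+00 9.0000e-04 1.8024e+00] F [ 0.3 -0.3 -0.8] open 0.192
shift tool [ 0.4 -0.6  1.8]
turn [ 0.001   0.0009 -0.0026]
```

View pics/w3.png

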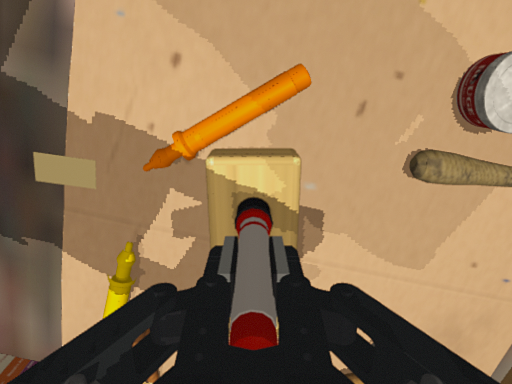

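```bash
python3 -m creep '[[0,0,0,0,0,-3,1],[0,0,0,0,0,-5,1],[0,0,0,0,0,-8,1],[0,0,0,0,0,-10,1],[0,0,0,0,0,-12,1],[0,0,0,0,0,-14,1],[0,0,0,0,0,-14,1],[0,0,0,0,0,-14,1],[0,0,0,0,0,-6,1],[0,0,0,0,0,0,1]]' 80
python3 - <<'E'
from h import *
go(503,220,330,1.805)
f=save('wrist','w4')
E
```

```text
clock: 4.57
eef_pos: [510.0, -196.2, 359.2]
tcp_rot: [3.138, 0.002, 1.802]
contact_force: [-0.7, -0.8, -0.7]
opening: 0.186
clk 4.57 pos [ 510.  -196.2  359.2] rpy [3.1382e+00 2.5000e-03 1.8024e+00] F [-0.7 -0.8 -0.7] open 0.186
shift tool [406.8  88.6  28.5]
turn [ 0.0034  0.0025 -0.0026]
```

View pics/w4.png

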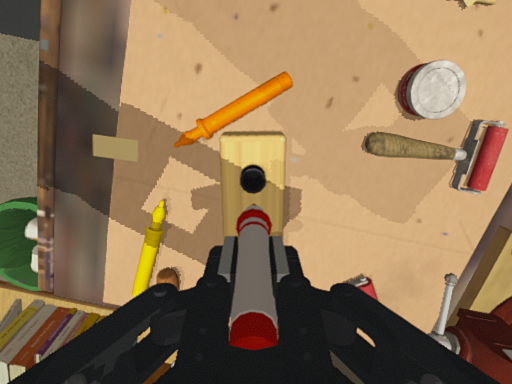

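```bash
python3 -m creep '[[0.003,0.002,0.01,20,4,2,1],[0,0,0.01,37,8,2,1],[0,0,0.01,38,8,2,1],[0,0,0.01,38,8,2,1],[0,0,0.01,38,8,2,1],[0,0,0.01,38,8,2,1],[0,0,0.01,38,8,2,1],[0,0,0,38,8,2,1],[0,0,0,38,8,2,1],[0,0,0,38,8,2,1]]'
python3 - <<'E'
from h import *
f=load('w4'); print('tip pred',proj(f,[[510.,-196.2,359.2-246.8]]),'cap',atz(f,(252.5,179),50))
go(503,220,330,1.726)
E
```

```text
clock: 5.45
eef_pos: [516.4, 180.7, 332.1]
tcp_rot: [-3.137, 0.004, 1.718]
contact_force: [0.7, -0.7, -0.7]
opening: 0.187
tip pred [[252.14182514 200.7672826 ]] cap [ 510.63733526 -197.22233829   50.        ]
clk 5.45 pos [516.4 180.7 332.1] rpy [-3.1372  0.0036  1.7176] F [ 0.7 -0.7 -0.7] open 0.187
shift tool [40.8 -7.5  2. ]
turn [-0.0044  0.0036 -0.0084]
```

```bash
python3 -m creep '[[-0.004,0.004,-0.008,20,-3,8,1],[0,0,0,14,-3,8,1],[0,0,0,5,-1.5,6,1],[0,0,0,0,0,0,1],[0,0,0,0,0,0,1]]'
python3 - <<'E'
from h import *
go(503,220,300,1.726)
f=save('wrist','w5'); crop(load('w4'),'c6',210,160,300,230,8)
E
```

```text
clock: 5.87
eef_pos: [501.1, 227.0, 305.5]
tcp_rot: [-3.138, -0.001, 1.734]
contact_force: [-0.1, -0.6, 0.3]
opening: 0.191
clk 5.87 pos [501.1 227.  305.5] rpy [-3.1381e+00 -9.0000e-04  1.7341e+00] F [-0.1 -0.6  0.3] open 0.191
shift tool [-7.3  0.8  5.5]
turn [-0.0035 -0.0009  0.0081]
```

View pics/w5.png

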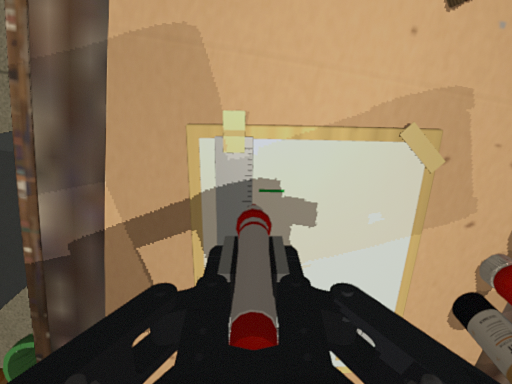

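View pics/c6.png

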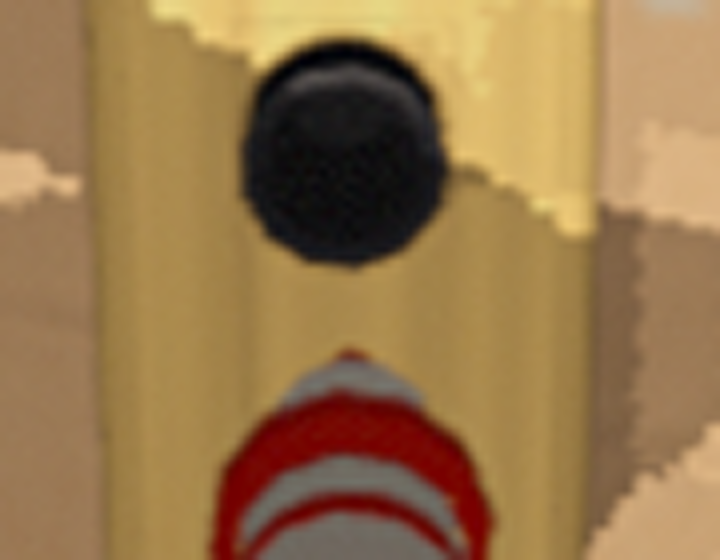

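Run:
```python
from h import *
f=load('w5'); crop(f,'c7',200,120,300,220,7)
```

```text
(no output)
```

View pics/c7.png

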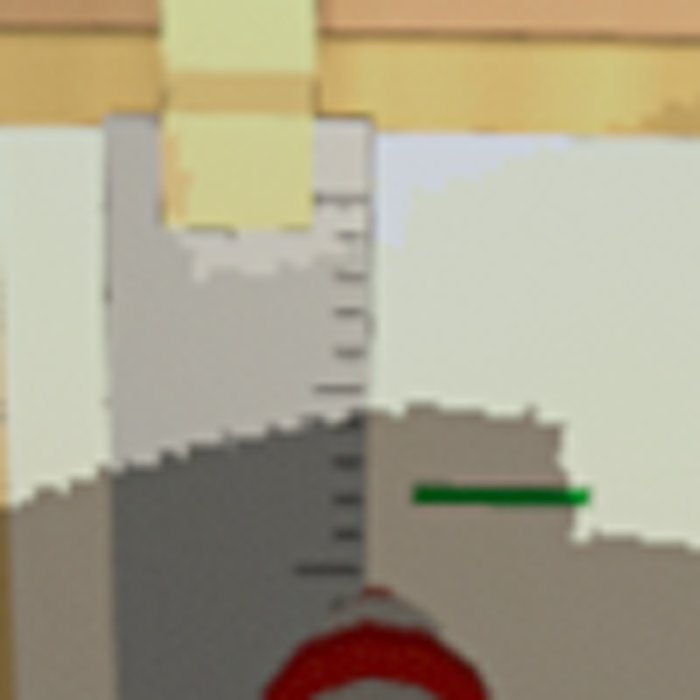

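```bash
cat >> h.py <<'E'
def P(u,v,s,u0,v0): return (u0+(u+.5)/s-.5,v0+(v+.5)/s-.5)
E
python3 - <<'E'
from h import *
f=load('w5'); q=lambda u,v,z: atz(f,P(u,v,7,200,120),z)
a=q(372,122,11);b=q(364,580,11);print('edge',a.round(1),b.round(1),'yaw',np.arctan2(-(a-b)[0],(a-b)[1]))
print('outer',q(107,122,11).round(1),q(116,600,11).round(1))
t0=q(414,495,8);t1=q(588,496,8);print('tick',t0.round(1),t1.round(1),np.linalg.norm(t1-t0), 'yaw',np.arctan2((t1-t0)[1],(t1-t0)[0]))
s=sense();print('tip',proj(f,[[501.1,227,305.5-246.8]]))
E
```

```text
edge [492.8 268.6  11. ] [501.6 208.3  11. ] yaw 0.14436537870382596
outer [460.2 263.3  11. ] [469.2 200.   11. ]
tick [506.4 220.2   8. ] [529.3 223.8   8. ] 23.218957961079983 yaw 0.15729608797219008
tip [[254.35080596 201.85824233]]
```

Run:
```python
from h import *
go(505.4,220,265,1.72)
```

```text
clk 5.92 pos [501.1 226.7 305.5] rpy [-3.1379e+00 -9.0000e-04  1.7335e+00] F [ 0.2 -0.1 -0.2] open 0.189
shift tool [-7.3  3.3 40.5]
turn [-0.0037 -0.0008  0.0135]
```

```bash
python3 -m creep '[[-0.003,-0.001,0.013,-3,1.5,8,1],[0,0,0,-3,1.5,9,1],[0,0,0,-1,0.3,9,1],[0,0,0,0,0,9,1],[0,0,0,0,0,4,1],[0,0,0,0,0,0,1],[0,0,0,0,0,0,1]]'
python3 - <<'E'
from h import *
go(505.4,220,260,1.72)
f=save('wrist','w6'); crop(f,'c8',200,130,300,230,7)
E
```

```text
clock: 6.5
eef_pos: [507.3, 214.6, 262.6]
tcp_rot: [-3.141, 0.001, 1.713]
contact_force: [0.3, -0.2, -0.5]
opening: 0.196
clk 6.50 pos [507.3 214.6 262.6] rpy [-3.1414e+00  1.0000e-03  1.7125e+00] F [ 0.3 -0.2 -0.5] open 0.196
shift tool [ 5.6 -1.1  2.6]
turn [-0.0002  0.001  -0.0075]
```

View pics/c8.png

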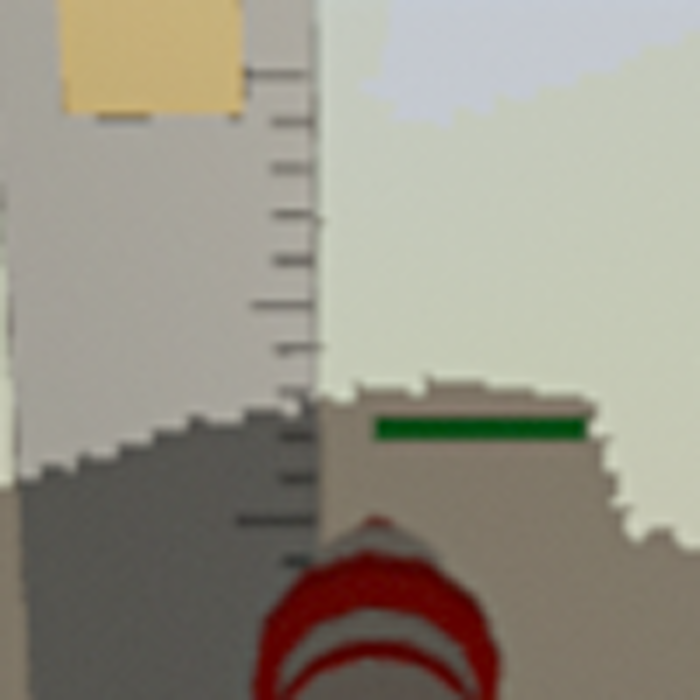

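Run:
```python
from h import *
f=load('w6'); s=sense(); R=Ro.from_euler('xyz',s['tcp_rot']); p=s['eef_pos']
for L in (0,8,20):
  print(L,proj(f,[p+R.apply([a,0,246.8-L]) for a in (0,2.8,6)]).round(1).tolist())
print('obs',P(376,520,7,200,130), 'tick mid',proj(f,[p+R.apply([5.6,0,262.6-8])]),P(375,428,7,200,130))
```

```text
0 [[253.1, 201.5], [253.1, 198.1], [253.1, 194.1]]
8 [[253.1, 205.3], [253.1, 201.8], [253.1, 197.7]]
20 [[253.1, 211.5], [253.1, 207.8], [253.1, 203.6]]
obs (253.28571428571428, 203.85714285714286) tick mid [[253.07072658 191.29488875]] (253.14285714285714, 190.71428571428572)
```

Run:
```python
from h import *
f=load('w6'); s=sense(); R=Ro.from_euler('xyz',s['tcp_rot']); p=s['eef_pos']
for L,a in ((0,0),(0,2.8),(8,6),(17,7.5),(34,12),(41,12),(41,9),(52,9),(124,9),(138,9),(138,8),(138,-8)):
  print(L,a,proj(f,[p+R.apply([a,0,246.8-L])]).round(1).tolist())
crop(f,'c9',200,180,310,384,3)
```

```text
0 0 [[253.1, 201.5]]
0 2.8 [[253.1, 198.1]]
8 6 [[253.1, 197.7]]
17 7.5 [[253.1, 200.0]]
34 12 [[253.1, 202.7]]
41 12 [[253.1, 206.7]]
41 9 [[253.1, 211.1]]
52 9 [[253.1, 218.2]]
124 9 [[253.2, 297.7]]
138 9 [[253.2, 325.9]]
138 8 [[253.2, 328.3]]
138 -8 [[253.3, 364.9]]
```

View pics/c9.png

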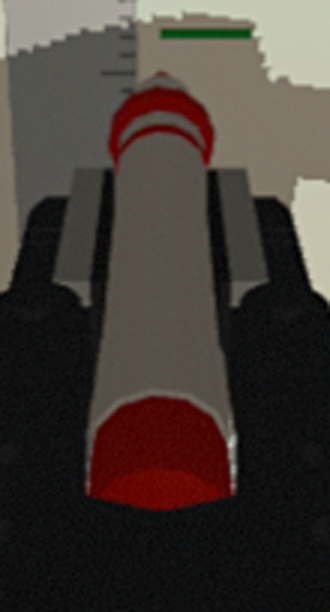

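Run:
```python
from h import *
f=load('w2');crop(f,'d2',210,160,310,310,4)
g=load('w3');crop(g,'d3',200,180,310,384,3)
print(f['T'].round(3).tolist()); print(g['T'].round(3).tolist())
u=np.array([-.235,.972,0]);
for F in (f,g):
  for c in ((509.7,-196.2),):
    for z,a in ((154,9),(154,-9),(57,12),(50,12),(50,11),(34,12)):
      print(z,a,proj(F,[np.array([c[0],c[1],z])+u*a]).round(1))
```

```text
[[0.977, 0.203, 0.07, 487.738], [0.214, -0.925, -0.313, -119.211], [0.001, 0.321, -0.947, 281.502], [0.0, 0.0, 0.0, 1.0]]
[[0.974, 0.216, 0.074, 491.416], [0.229, -0.922, -0.311, -117.181], [0.001, 0.32, -0.947, 231.499], [0.0, 0.0, 0.0, 1.0]]
154 9 [[262.7 245.6]]
154 -9 [[263.1 277.6]]
57 12 [[258.7 180.8]]
50 12 [[258.6 178.3]]
50 11 [[258.6 179.5]]
34 12 [[258.2 173. ]]
154 9 [[251.8 325.3]]
154 -9 [[252.2 366.5]]
57 12 [[252.2 206.2]]
50 12 [[252.2 202.2]]
50 11 [[252.2 203.7]]
34 12 [[252.2 194.1]]
```

View pics/d2.png

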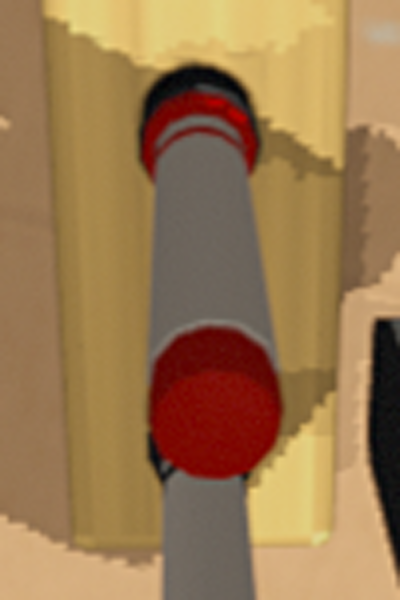

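View pics/d3.png

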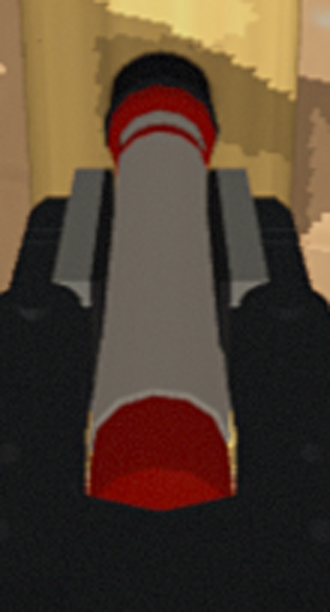

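```bash
python3 -m creep '[[0,0.001,-0.004,4,-0.6,1,1],[0,0,-0.003,4,-0.5,2,1],[0,0,0,0,0,1,1],[0,0,0,0,0,0,1]]'
python3 - <<'E'
from h import *
go(505.4,220,256,1.72)
f=save('wrist','w7'); crop(f,'c10',200,130,300,230,7)
E
```

```text
clock: 6.88
eef_pos: [505.2, 223.8, 259.3]
tcp_rot: [3.14, -0.001, 1.721]
contact_force: [-0.4, -0.8, 0.5]
opening: 0.189
clk 6.88 pos [505.2 223.8 259.3] rpy [ 3.1399e+00 -7.0000e-04  1.7208e+00] F [-0.4 -0.8  0.5] open 0.189
shift tool [-3.8 -0.3  3.3]
turn [ 0.0016 -0.0007  0.0008]
```

View pics/c10.png

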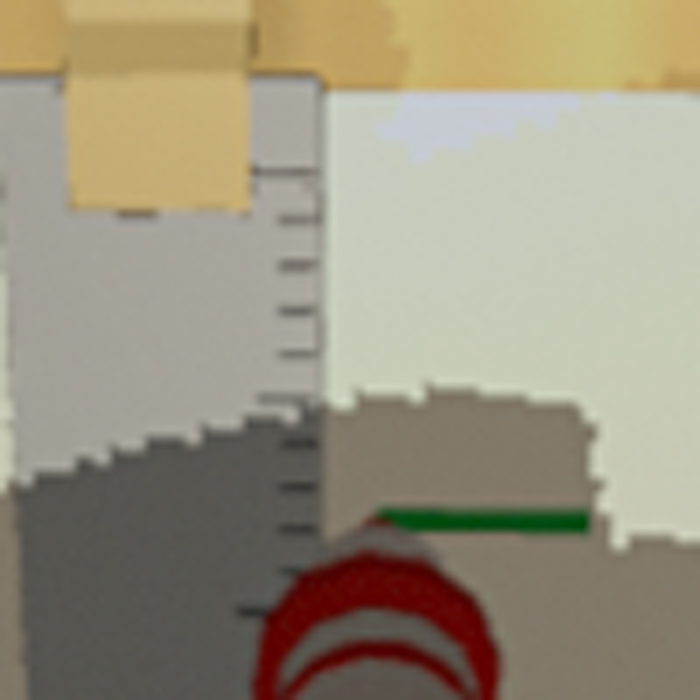

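```bash
python3 -m creep '[[0.001,0,0,0,-0.6,0,1],[0,0,0,0,-0.6,1,1],[0,0,0,0,0,1,1],[0,0,0,0,0,0,1]]'
python3 - <<'E'
from h import *
go(504.3,223.8,256,1.72)
f=save('wrist','w8'); crop(f,'c11',200,130,300,230,7)
E
```

```text
clock: 7.27
eef_pos: [503.9, 223.9, 257.7]
tcp_rot: [3.14, -0.001, 1.721]
contact_force: [-0.2, -0.8, -0.7]
opening: 0.191
clk 7.27 pos [503.9 223.9 257.7] rpy [ 3.1401e+00 -1.0000e-03  1.7214e+00] F [-0.2 -0.8 -0.7] open 0.191
shift tool [-0.2  0.4  1.7]
turn [ 0.0015 -0.001   0.0014]
```

View pics/c11.png

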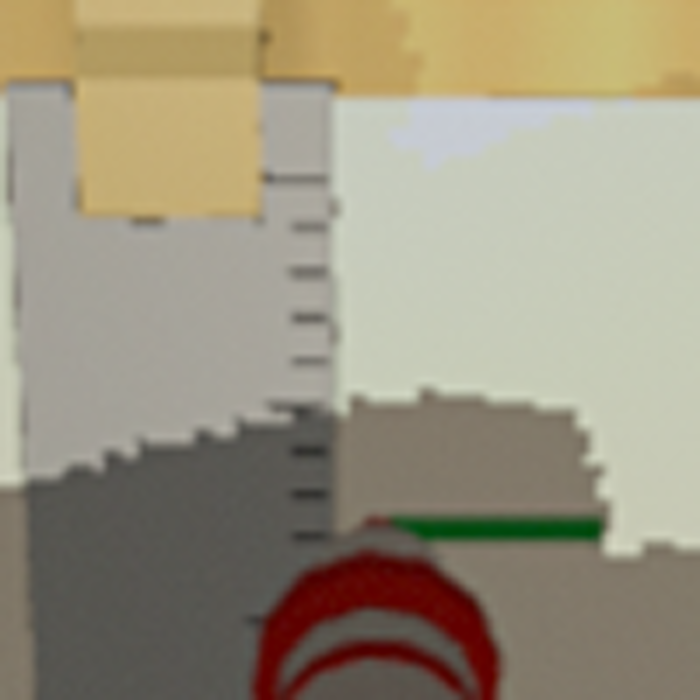

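```bash
python3 -m creep '[[0.001,0,0,0,0,1.5,1],[0,0,0,0,0,1.5,1],[0,0,0,0,0,0,1],[0,0,0,0,0,0,1]]'
python3 - <<'E'
from h import *
go(504.0,223.8,252,1.72)
f=save('wrist','w9'); crop(f,'c12',200,130,300,230,7)
E
```

```text
clock: 7.65
eef_pos: [504.0, 223.7, 254.5]
tcp_rot: [3.141, -0.001, 1.721]
contact_force: [-0.3, 0.5, -0.6]
opening: 0.191
clk 7.65 pos [504.  223.7 254.5] rpy [ 3.1412e+00 -1.0000e-03  1.7210e+00] F [-0.3  0.5 -0.6] open 0.191
shift tool [0.1 0.  2.5]
turn [ 0.0004 -0.001   0.001 ]
```

View pics/c12.png

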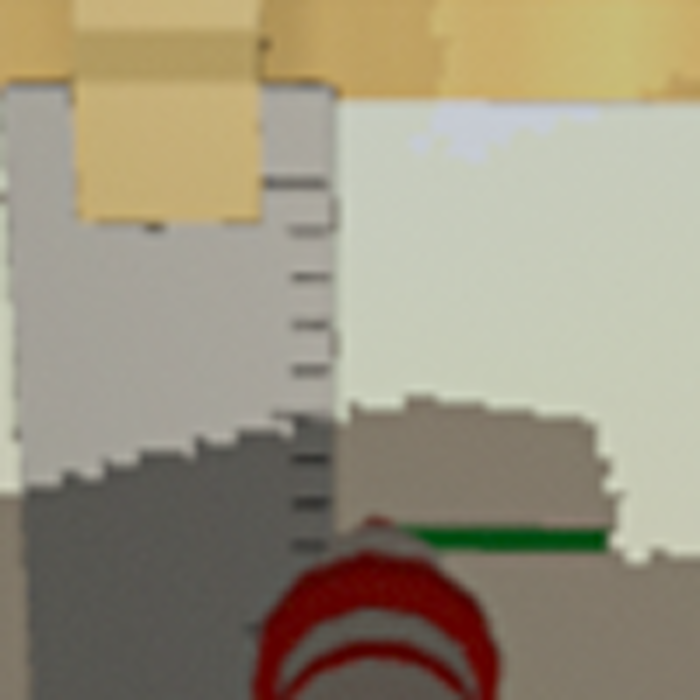

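```bash
for i in 1 2; do python3 -m creep '[[0,0,0,0,0,1.2,1],[0,0,0,0,0,0.3,1]]' | grep -E 'eef|force'; done
python3 - <<'E'
from h import *
go(504.0,223.8,252,1.72)
f=save('wrist','w10'); crop(f,'c13',200,130,300,230,7)
E
```

```text
eef_pos: [504.1, 223.7, 253.0]
contact_force: [-1.1, 0.5, 0.5]
eef_pos: [504.1, 223.8, 251.5]
contact_force: [0.1, 0.4, 0.9]
clk 8.03 pos [504.1 223.8 251.5] rpy [ 3.1408e+00 -1.1000e-03  1.7209e+00] F [0.1 0.4 0.9] open 0.193
shift tool [ 0.1 -0.1 -0.5]
turn [ 0.0008 -0.0011  0.0009]
```

View pics/c13.png

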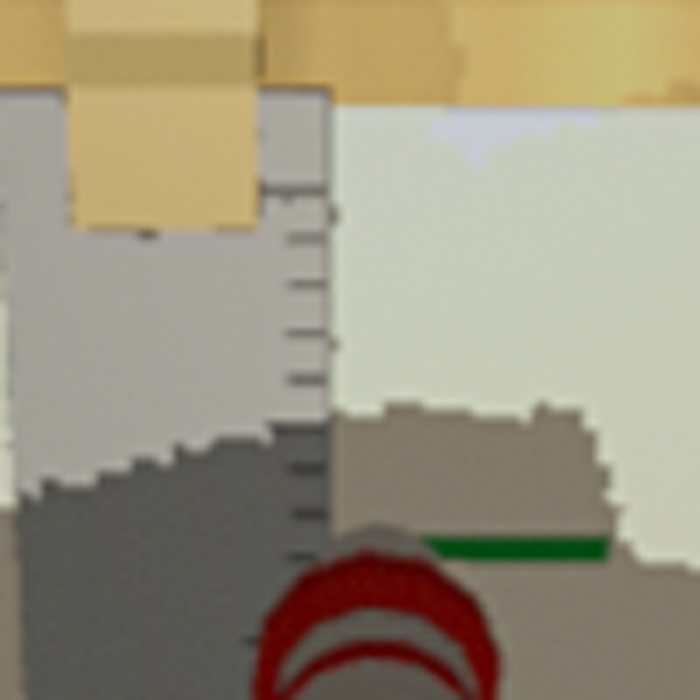

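Run:
```python
from h import *
for fn,ed in (('w10',[(331,92),(330,530)]),('w9',[(335,88),(333,530)])):
    f=load(fn); a,b=[atz(f,P(u,v,7,200,130),11) for u,v in ed]; d=a-b; print(a.round(1),b.round(1),np.arctan2(-d[0],d[1]))
f=load('w10'); t=[atz(f,P(u,v,7,200,130),8) for u,v in [(425,547),(607,549)]]; d=t[1]-t[0]; print(t, np.arctan2(d[1],d[0]))
```

```text
[493. 269.  11.] [499.6 222.7  11. ] 0.14035535046770187
[493.2 268.9  11. ] [499.8 221.5  11. ] 0.13879109564950237
[array([510.15960402, 221.09743522,   8.        ]), array([529.74252531, 223.78903851,   8.        ])] 0.1365906197608885
```

```bash
python3 -m creep '[[0.0005,-0.001,0,-1,0,0.2,1],[0,0,0,-2,0,0,1],[0,0,0,-3,0,0,1],[0,0,0,-3,0,0,1]]'
python3 - <<'E'
from h import *
go(504.1+160*.1425,223.8-160*.99,251,1.721); s=sense(); print(s['qvel'].round(4))
E
```

```text
clock: 8.42
eef_pos: [505.8, 215.1, 251.7]
tcp_rot: [3.14, -0.001, 1.721]
contact_force: [-0.3, 1.5, 1.0]
opening: 0.192
clk 8.42 pos [505.8 215.1 251.7] rpy [ 3.1401e+00 -1.1000e-03  1.7213e+00] F [-0.3  1.5  1. ] open 0.192
shift tool [-151.2   -1.6    0.5]
turn [ 0.0015 -0.0011  0.0003]
[-0.0671 -0.0123  0.0204  0.0003 -0.0094 -0.0696]
```

```bash
python3 -m creep '[[0.001,-0.001,0,-4,-0.05,0.2,1],[0,0,0,-4,-0.05,0.1,1],[0,0,0,-4,-0.05,0.1,1],[0,0,0,-4,-0.05,0.1,1],[0,0,0,-4,-0.05,0.1,1],[0,0,0,-4,-0.05,0.1,1],[0,0,0,-4,-0.05,0.1,1]]'
python3 - <<'E'
from h import *
go(504.1+160*.1425,223.8-160*.99,251,1.721)
f=save('wrist','w11'); crop(f,'c14',200,130,300,230,7)
E
```

```text
clock: 9.0
eef_pos: [510.4, 184.1, 251.1]
tcp_rot: [3.14, -0.0, 1.721]
contact_force: [-0.4, 1.3, 1.9]
opening: 0.192
clk 9.00 pos [510.4 184.1 251.1] rpy [ 3.1402e+00 -3.0000e-04  1.7208e+00] F [-0.4  1.3  1.9] open 0.192
shift tool [-1.199e+02 -1.400e+00  1.000e-01]
turn [ 0.0014 -0.0003 -0.0002]
```

View pics/c14.png

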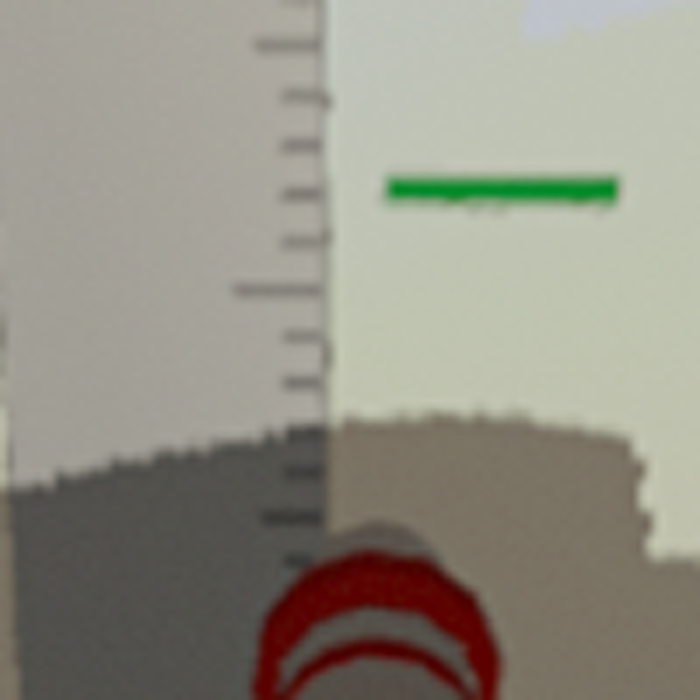

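```bash
python3 -m creep '[[0.001,0,0,-4,-0.12,0.1,1],[0,0,0,-4,-0.12,0.1,1],[0,0,0,-4,-0.12,0.1,1],[0,0,0,-4,-0.12,0.1,1],[0,0,0,-4,-0.12,0.1,1],[0,0,0,-4,-0.12,0.1,1],[0,0,0,-4,-0.12,0.1,1],[0,0,0,-4,-0.12,0.1,1]]'
python3 - <<'E'
from h import *
go(504.1+160*.1425,223.8-160*.99,251,1.721)
f=save('wrist','w12'); crop(f,'c15',200,130,300,230,7)
E
```

```text
clock: 9.72
eef_pos: [514.6, 148.9, 250.3]
tcp_rot: [3.141, -0.0, 1.721]
contact_force: [0.5, 1.4, 1.7]
opening: 0.191
clk 9.72 pos [514.6 148.9 250.3] rpy [ 3.1411e+00 -4.0000e-04  1.7208e+00] F [0.5 1.4 1.7] open 0.191
shift tool [-84.4  -0.3  -0.7]
turn [ 0.0005 -0.0004 -0.0002]
```

View pics/c15.png

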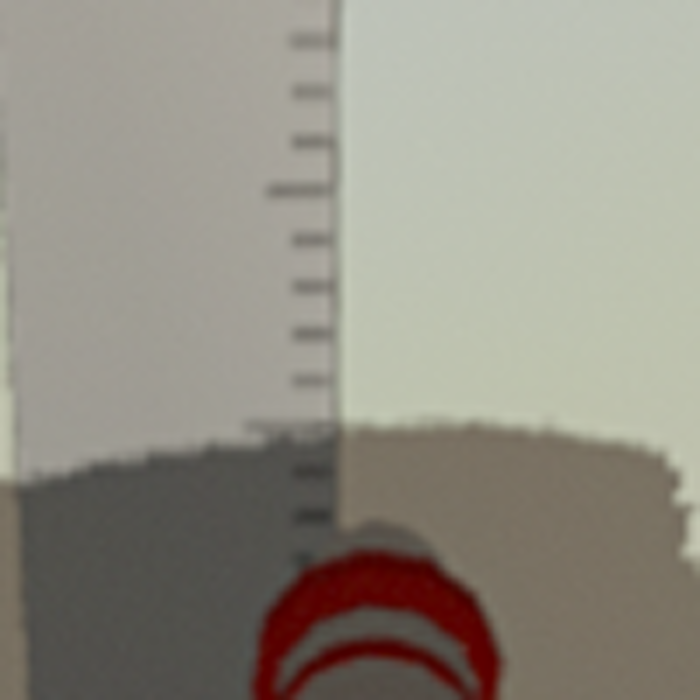

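View pics/w12.png

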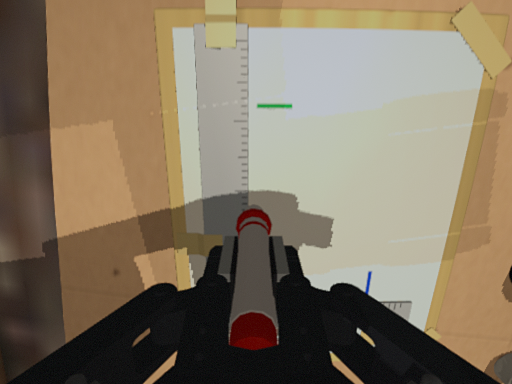

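```bash
python3 -m creep '[[0,0,0,-4,0.05,-0.2,1],[0,0,0,-4,0.05,-0.1,1],[0,0,0,-4,0.05,-0.1,1],[0,0,0,-4,0.05,0,1],[0,0,0,-4,0.05,0,1],[0,0,0,-4,0,0,1],[0,0,0,-4,0,0,1],[0,0,0,-4,0,0,1],[0,0,0,-4,0,0,1],[0,0,0,-4,0,0,1]]'
python3 - <<'E'
from h import *
go(504.1+160*.1485,223.8-160*.989,251,1.721)
f=save('wrist','w13'); crop(f,'c16',200,130,300,230,7)
E
```

```text
clock: 10.6
eef_pos: [521.3, 104.9, 250.7]
tcp_rot: [-3.142, -0.0, 1.721]
contact_force: [-0.3, 1.3, 1.5]
opening: 0.19
clk 10.60 pos [521.3 104.9 250.7] rpy [-3.1415e+00 -2.0000e-04  1.7209e+00] F [-0.3  1.3  1.5] open 0.190
shift tool [-39.8   0.6  -0.3]
turn [-0.0001 -0.0002 -0.0001]
```

View pics/c16.png

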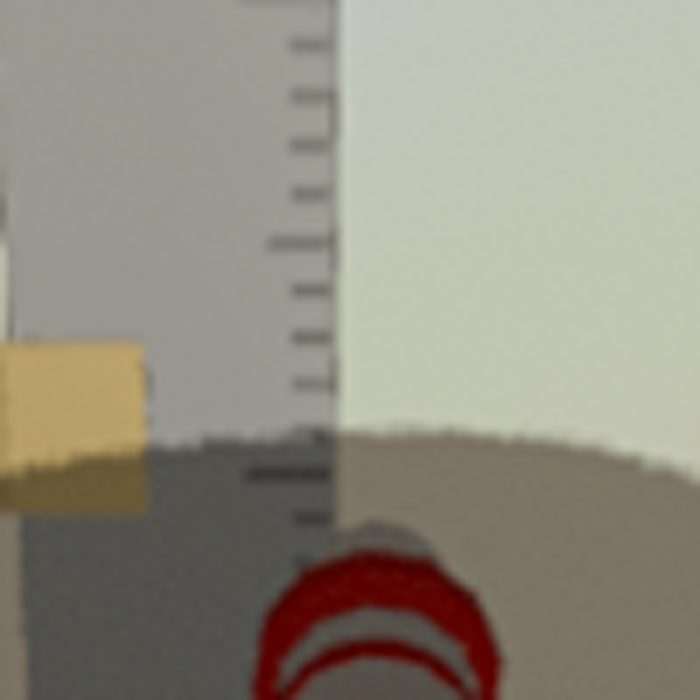

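View pics/w13.png

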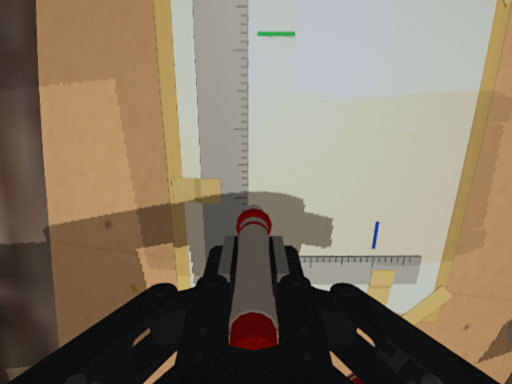

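Run:
```python
from h import *
f=load('w13'); crop(f,'c17',290,210,430,300,5)
```

```text
(no output)
```

View pics/c17.png

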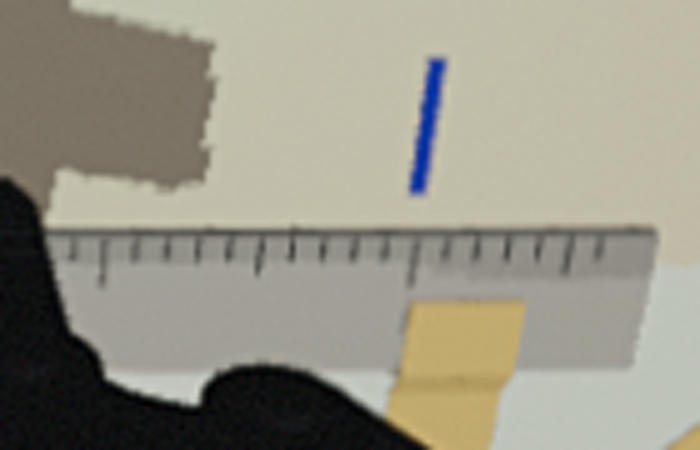

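Run:
```python
from h import *
f=load('w13'); q=lambda u,v,z: atz(f,P(u,v,5,290,210),z)
s=sense(); R=Ro.from_euler('xyz',s['tcp_rot']).as_matrix(); p=s['eef_pos']
t=lambda X:(R.T@(X-p)).round(1)
for n,u,v,z in [('e1',60,232,11),('e2',655,232,11),('b30',437,58,8),('b6',418,194,8)]: print(n,t(q(u,v,z)))
print('g6',t(atz(f,(258,34),8)),'g30',t(atz(f,(295,34),8)))
# nib in camera frame at w9: front at c12 row 519 at z~8
g=load('w9'); print('nib front w9', (R.T@(atz(g,P(377,519,7,200,130),8)-np.array([504,223.7,254.5]))).round(1),'tick',(R.T@(atz(g,P(500,538,7,200,130),8)-np.array([504,223.7,254.5]))).round(1))
```

```text
e1 [-42.7  38.3 239.7]
e2 [-43.5 134.1 239.7]
b30 [-14.2  95.8 242.7]
b6 [-38.   96.  242.7]
g6 [116.1   3.2 242.7] g30 [116.2  26.8 242.7]
nib front w9 [ -1.3   0.3 246.5] tick [ -3.6  13.8 246.5]
```

```bash
python3 -m creep '[[0,0,0,-4,0,0,1],[0,0,0,-4,0,0,1],[0,0,0,-4,0,0,1],[0,0,0,-4,0,0,1],[0,0,0,-4,0,0,1],[0,0,0,-4,0,0,1],[0,0,0,-3,0,0,1],[0,0,0,-2,0,0,1],[0,0,0,-1.5,0,0,1]]'
python3 - <<'E'
from h import *
go(504.1+160*.1485,223.8-160*.989,251,1.721)
E
```

```text
clock: 11.4
eef_pos: [526.4, 70.8, 250.6]
tcp_rot: [-3.141, 0.0, 1.721]
contact_force: [0.1, 1.6, 1.9]
opening: 0.188
clk 11.40 pos [526.4  70.8 250.6] rpy [-3.1413e+00  1.0000e-04  1.7205e+00] F [0.1 1.6 1.9] open 0.188
shift tool [-5.4  0.7 -0.4]
turn [-0.0003  0.0001 -0.0005]
```

```bash
for i in 1 2; do python3 -m creep '[[0,0,0,-0.6,0,0,1],[0,0,0,-0.6,0,0,1]]' | grep -E 'eef|force'; done
python3 - <<'E'
from h import *
f=save('wrist','w14');
E
```

```text
eef_pos: [526.6, 69.2, 250.6]
contact_force: [-0.7, 2.0, 1.3]
eef_pos: [526.8, 68.1, 250.6]
contact_force: [-0.6, 1.7, 1.6]
```

View pics/w14.png

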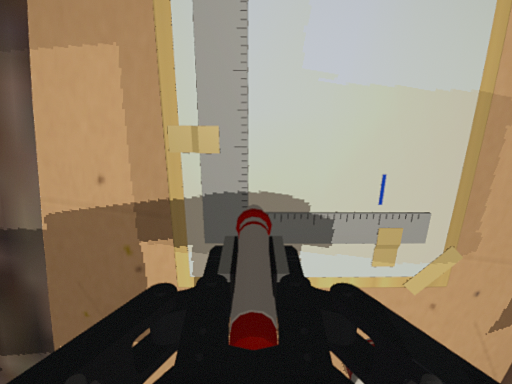

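Run:
```python
from h import *
f=load('w14'); crop(f,'c18',210,170,310,240,8); crop(f,'c19',260,165,440,260,4)
```

```text
(no output)
```

View pics/c18.png

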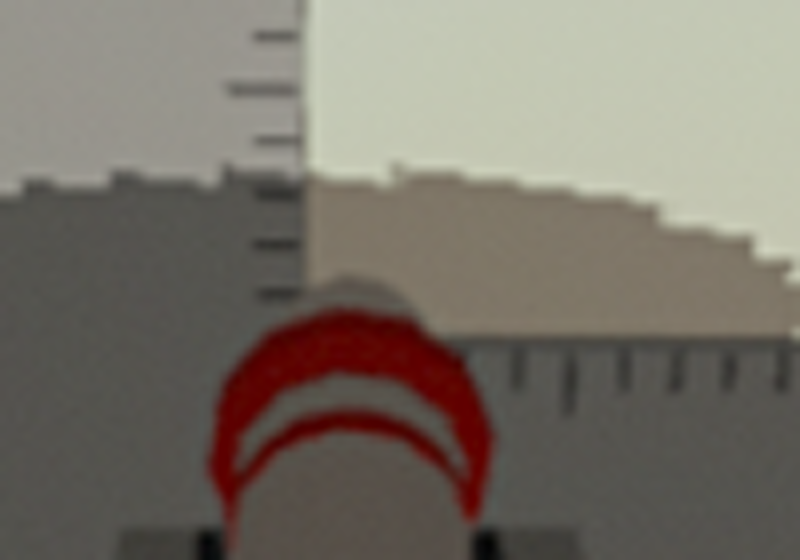

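View pics/c19.png

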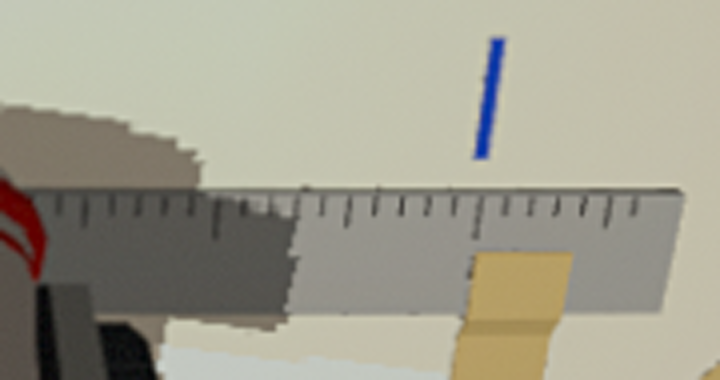

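Run:
```python
from h import *
f=load('w14'); s=sense(); R=Ro.from_euler('xyz',s['tcp_rot']).as_matrix(); p=s['eef_pos']
t=lambda X:(R.T@(X-p)).round(1)
q=lambda u,v,z: atz(f,P(u,v,8,210,170),z); k=lambda u,v,z: atz(f,P(u,v,4,260,165),z)
for v in (336,340,346): print(v,t(q(620,v,11)),t(q(620,v,8)))
print(t(k(60,188,11)),t(k(680,190,11)),'blue',t(k(498,38,8)),t(k(482,158,8)))
print('blade edge',t(q(306,250,11)),t(q(303,20,11)))
go(0,0,250.6,1.721)
```

```text
336 [ -5.3  25.4 239.6] [ -6.5  25.7 242.6]
340 [ -5.7  25.4 239.6] [ -6.9  25.7 242.6]
346 [ -6.3  25.4 239.6] [ -7.5  25.8 242.6]
[ -5.3  16.  239.6] [ -6.1 134.1 239.6] blue [ 23.   96.1 242.6] [ -0.6  96.3 242.6]
blade edge [  3.4  -4.  239.6] [ 25.3  -4.1 239.6]
clk 11.78 pos [526.8  68.  250.6] rpy [-3.1412  0.      1.7203] F [-0.2  0.2  2.2] open 0.193
shift tool [ 1.130e+01 -5.311e+02  2.000e-01]
turn [-0.0003  0.     -0.0007]
```

```bash
for i in 1 2 ; do python3 -m creep '[[0,0,0,-0.6,0,0,1],[0,0,0,0,0,0,1]]' | grep -E 'eef|force'; done
```

```text
eef_pos: [526.9, 67.4, 250.6]
contact_force: [-0.3, 0.3, 1.8]
eef_pos: [526.9, 67.0, 250.6]
contact_force: [0.1, 1.0, 1.7]
```

```bash
for i in 1 2 ; do python3 -m creep '[[0,0,0,-0.6,0,0,1],[0,0,0,-0.6,0,0,1]]' | grep -E 'eef|force'; done
```

```text
eef_pos: [527.1, 66.0, 250.6]
contact_force: [-0.4, 3.8, 0.5]
eef_pos: [527.2, 65.3, 250.6]
contact_force: [-0.7, 4.4, 2.0]
```

```bash
python3 -m creep '[[0,0,0,1.5,1,0,1],[0,0,0,1.3,2,0,1],[0,0,0,0,3,0,1],[0,0,0,0,4,0,1],[0,0,0,0,4,0,1],[0,0,0,0,4,0,1]]'
python3 - <<'E'
from h import *
go(526.8+95*.989,68.2+95*.149,250.8,1.721)
f=save('wrist','w15'); crop(f,'c20',210,170,310,240,8)
E
```

```text
clock: 12.95
eef_pos: [544.4, 70.0, 249.9]
tcp_rot: [-3.136, 0.0, 1.721]
contact_force: [-2.5, 0.0, 2.5]
opening: 0.188
clk 12.95 pos [544.4  70.  249.9] rpy [-3.1361e+00  4.0000e-04  1.7212e+00] F [-2.5  0.   2.5] open 0.188
shift tool [ 0.8 77.4 -1.3]
turn [-0.0055  0.0004  0.0002]
```

View pics/c20.png

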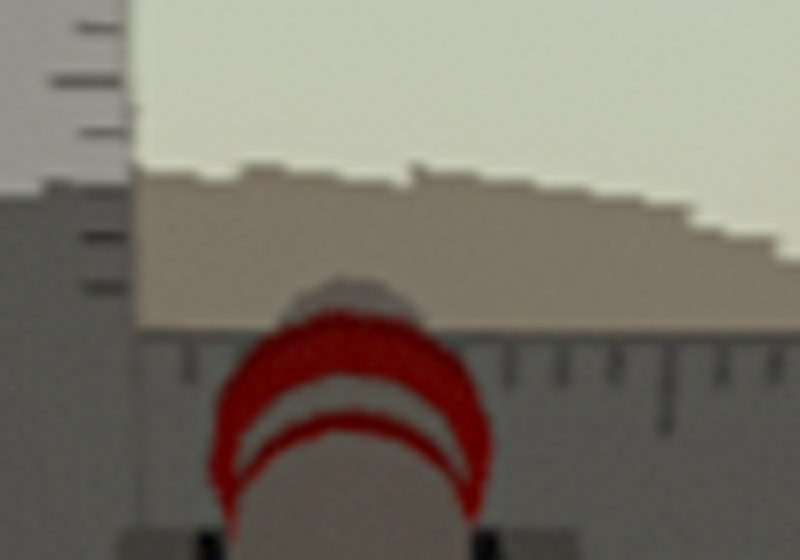

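```bash
python3 -m creep '[[-0.002,0,0,0.2,3,-0.2,1],[-0.002,0,0,0.2,3,-0.2,1],[-0.002,0,0,0.2,3,-0.2,1],[-0.001,0,0,0.2,4,-0.1,1],[-0.001,0,0,0.1,4,-0.1,1],[-0.001,0,0,0,4,-0.1,1]]'
python3 - <<'E'
from h import *
go(526.8+95*.989,68.2+95*.149,250.8,1.721)
f=save('wrist','w16'); crop(f,'c21',210,170,310,240,8)
E
```

```text
clock: 13.5
eef_pos: [568.0, 74.3, 250.9]
tcp_rot: [3.136, 0.001, 1.721]
contact_force: [-1.6, 0.5, 1.5]
opening: 0.191
clk 13.50 pos [568.   74.3 250.9] rpy [3.1360e+00 8.0000e-04 1.7212e+00] F [-1.6  0.5  1.5] open 0.191
shift tool [ 0.1 53.4  0.4]
turn [0.0056 0.0008 0.0002]
```

View pics/c21.png

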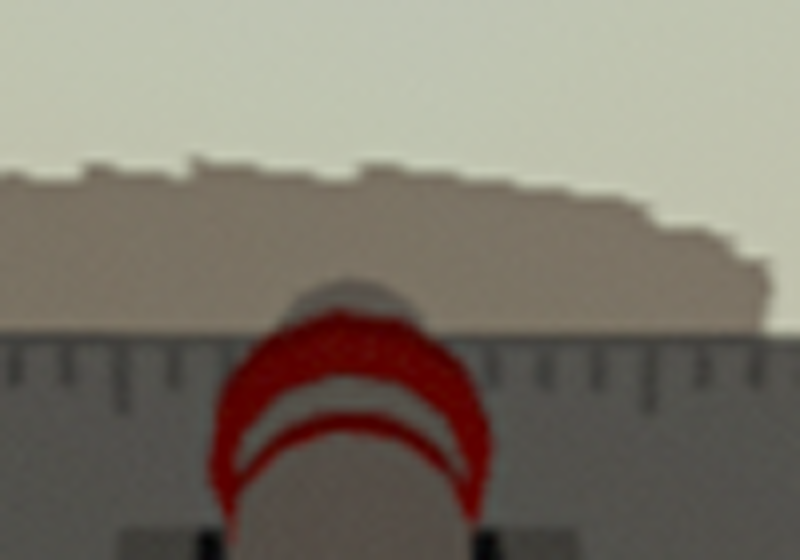

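```bash
python3 -m creep '[[0.001,0,0,0.1,4,0,1],[0.001,0,0,0.1,4,0,1],[0.001,0,0,0.1,4,0,1],[0.001,0,0,0.1,4,0,1],[0,0,0,0.1,4,0,1],[0,0,0,0,4,0,1],[0,0,0,0,4,0,1]]'
python3 - <<'E'
from h import *
go(526.8+95*.989,68.2+95*.149,250.8,1.721)
f=save('wrist','w17'); crop(f,'c22',210,170,310,240,8)
E
```

```text
clock: 14.13
eef_pos: [599.0, 79.5, 251.1]
tcp_rot: [3.14, 0.001, 1.721]
contact_force: [-1.3, 0.3, 2.2]
opening: 0.191
clk 14.13 pos [599.   79.5 251.1] rpy [3.1396e+00 8.0000e-04 1.7213e+00] F [-1.3  0.3  2.2] open 0.191
shift tool [-0.5 21.9  0.3]
turn [0.002  0.0008 0.0003]
```

View pics/c22.png

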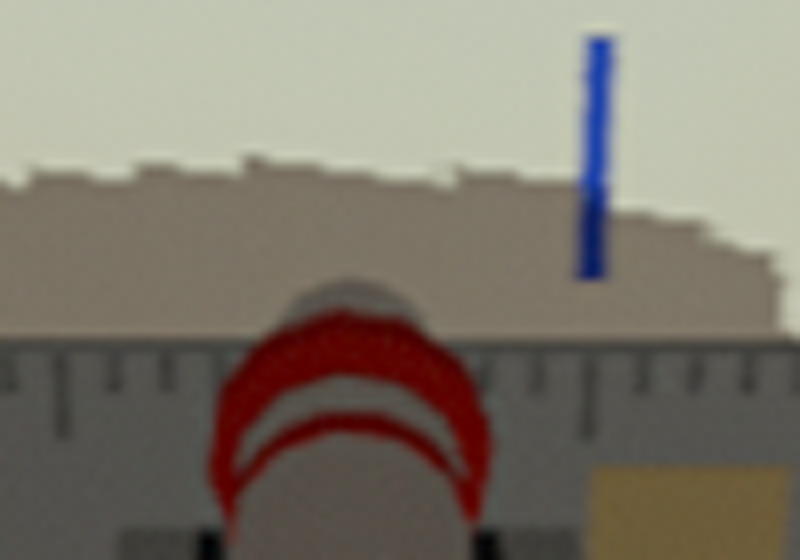

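View pics/w17.png

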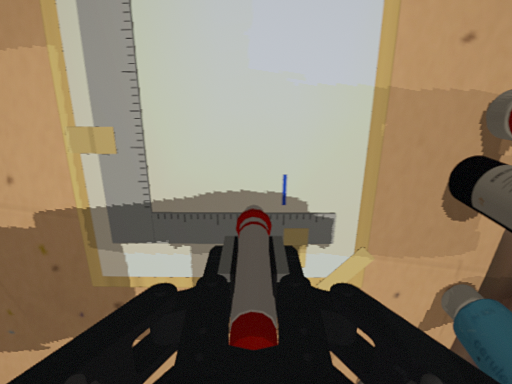

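```bash
python3 -m creep '[[0.001,0,0,-0.05,4,0,1],[0,0,0,-0.05,4,0,1],[0,0,0,-0.05,4,0,1],[0,0,0,-0.05,4,0,1],[0,0,0,0,3,0,1],[0,0,0,0,1,0,1]]'
python3 - <<'E'
from h import *
go(526.8+95*.989,68.2+95*.149,250.8,1.721)
f=save('wrist','w18'); crop(f,'c23',210,170,310,240,8)
E
```

```text
clock: 14.68
eef_pos: [621.8, 82.8, 251.2]
tcp_rot: [3.14, 0.001, 1.721]
contact_force: [-1.3, -0.6, 1.3]
opening: 0.19
clk 14.68 pos [621.8  82.8 251.2] rpy [3.1396e+00 8.0000e-04 1.7213e+00] F [-1.3 -0.6  1.3] open 0.190
shift tool [-0.2 -1.1  0.4]
turn [0.002  0.0008 0.0003]
```

View pics/c23.png

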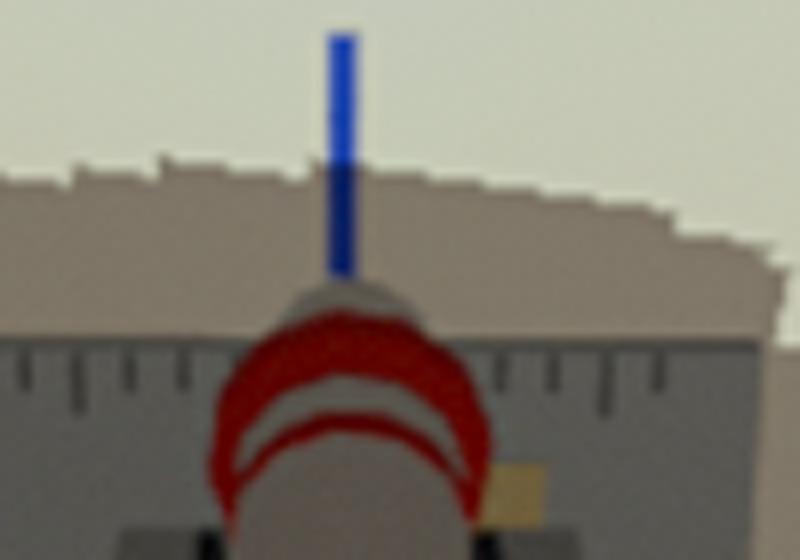

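```bash
python3 -m creep '[[0,0,0,0,0,-2,1],[0,0,0,0,0,-3,1],[0,0,0,0,0,-4,1],[0,0,0,0,0,-6,1],[0,0,0,0,0,-15,1],[0,0,0,0,0,-25,1],[0,0,0,0,0,-25,1],[0,0,0,0,0,-20,1],[0,0,0,0,0,-8,1]]'
python3 - <<'E'
from h import *
go(510.2,-196.3,355,1.8024)
E
```

```text
clock: 15.48
eef_pos: [620.0, 82.6, 363.2]
tcp_rot: [-3.139, 0.001, 1.721]
contact_force: [0.4, 0.1, -0.3]
opening: 0.189
clk 15.48 pos [620.   82.6 363.2] rpy [-3.1391e+00  7.0000e-04  1.7212e+00] F [ 0.4  0.1 -0.3] open 0.189
shift tool [-259.3 -150.4    8.7]
turn [-0.0025  0.0006 -0.0812]
```

```bash
python3 -m creep '[[-0.002,0,-0.02,-15,-9,0,1],[0,0,-0.02,-28,-16,0,1],[0,0,-0.02,-30,-17,0,1],[0,0,-0.02,-30,-17,0,1],[0,0,0,-30,-17,0,1],[0,0,0,-30,-17,0,1],[0,0,0,-30,-17,0,1],[0,0,0,-30,-17,0,1],[0,0,0,-18,-10,0,1],[0,0,0,-6,-3,0,1]]'
python3 -m creep '[[0,0,0,0,0,0,1]]' >/dev/null
python3 - <<'E'
from h import *
go(510.2,-196.3,330,1.8024)
E
```

```text
clock: 16.32
eef_pos: [531.8, -196.2, 366.3]
tcp_rot: [3.133, 0.002, 1.812]
contact_force: [-0.6, -0.1, -0.1]
opening: 0.188
clk 16.40 pos [ 531.2 -197.7  366.2] rpy [3.1327e+00 1.7000e-03 1.8096e+00] F [ 0.   1.  -0.3] open 0.191
shift tool [  6.4 -20.4  36. ]
turn [0.0089 0.0017 0.0072]
```

```bash
python3 -m creep '[[0.004,0.001,0.007,3,-7,2,1],[0.004,0,0,3,-8,2,1],[0,0,0,0.5,-4,0,1],[0,0,0,0,-1,0,1],[0,0,0,0,0,0,1]]' >/dev/null
python3 - <<'E'
from h import *
go(510.2,-196.3,330,1.8024)
E
```

```text
clk 16.82 pos [ 508.4 -191.8  360.9] rpy [-3.1405e+00 -1.6000e-03  1.8043e+00] F [-0.9 -0.7  0.3] open 0.191
shift tool [-4.9  0.8 30.9]
turn [-0.0011 -0.0016  0.0019]
```

```bash
python3 -m creep '[[0,-0.001,0.001,-2.5,0.4,8,1],[0,0,0,-2.4,0.4,10,1],[0,0,0,0,0,10,1],[0,0,0,0,0,4,1],[0,0,0,0,0,0,1],[0,0,0,0,0,0,1]]' >/dev/null
python3 - <<'E'
from h import *
go(510.2,-196.3,330,1.8024)
E
```

```text
clk 17.32 pos [ 511.2 -195.2  324.6] rpy [-3.1404e+00 -9.0000e-04  1.8058e+00] F [ 0.4  1.  -0.2] open 0.191
shift tool [-0.8 -1.3 -5.4]
turn [-0.0012 -0.0009  0.0034]
```

```bash
python3 -m creep '[[-0.001,-0.001,0.003,-0.8,-1.2,3,1],[0,0,0,0,0,4,1],[0,0,0,0,0,2,1],[0,0,0,0,0,0,1],[0,0,0,0,0,0,1]]' >/dev/null
python3 - <<'E'
from h import *
go(510.2,-196.3,262.8,1.8024)
f=save('wrist','w19'); crop(f,'c24',200,150,310,240,7)
E
```

```text
clk 17.73 pos [ 510.4 -196.6  314.7] rpy [3.1416e+00 2.0000e-04 1.8022e+00] F [ 0.3 -0.1 -0.1] open 0.192
shift tool [ 0.4 -0.1 51.9]
turn [ 0.      0.0002 -0.0002]
```

View pics/c24.png

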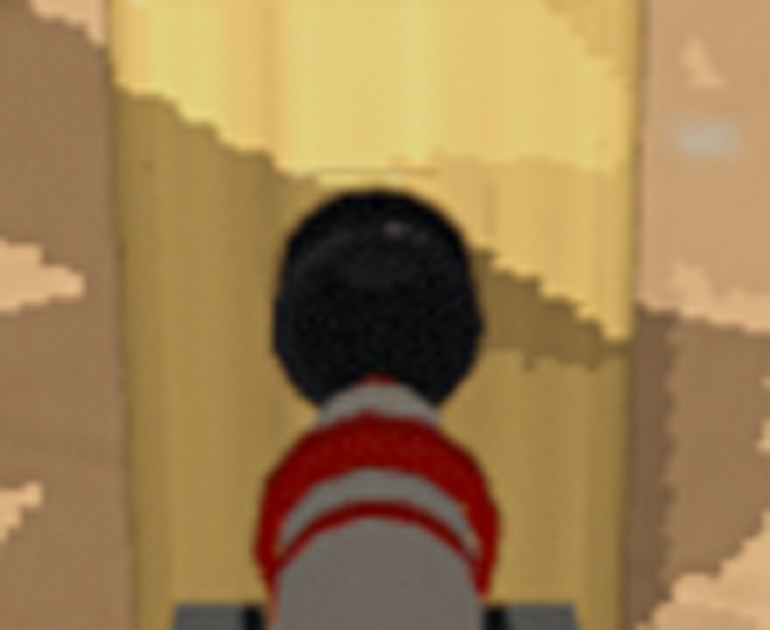

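```bash
python3 -m creep '[[0,0,0,0.2,0,5,1],[0,0,0,0.2,0,8,1],[0,0,0,0,0,8,1],[0,0,0,0,0,4,1],[0,0,0,0,0,0,1]]' >/dev/null
python3 - <<'E'
from h import *
go(510.2,-196.3,262.8,1.8024)
E
```

```text
clk 18.20 pos [ 510.4 -196.2  287.8] rpy [3.1403e+00 1.1000e-03 1.8022e+00] F [ 0.8  0.6 -1.1] open 0.189
shift tool [-0.  -0.2 25. ]
turn [ 0.0013  0.0011 -0.0002]
```

```bash
python3 -m creep '[[0,0,0,0,-0.2,5,1],[0,0,0,0,0,6,1],[0,0,0,0,0,5,1],[0,0,0,0,0,3,1]]'|grep -E 'eef|force'
python3 -m creep '[[0,0,0,0,0,2.5,1],[0,0,0,0,0,2.5,1]]'|grep -E 'eef|force'
python3 - <<'E'
from h import *
go(510.2,-196.3,262.8,1.8024)
E
```

```text
eef_pos: [510.2, -196.3, 266.9]
contact_force: [-0.5, 0.3, 0.8]
eef_pos: [510.4, -196.4, 261.5]
contact_force: [-9.2, 2.4, 47.1]
clk 18.70 pos [ 510.4 -196.4  261.5] rpy [3.1406e+00 1.0000e-03 1.8022e+00] F [-9.2  2.4 47.1] open 0.191
shift tool [ 0.1 -0.2 -1.3]
turn [ 0.001   0.001  -0.0002]
```

```bash
python3 -m creep '[[0,0,0,0,0,-0.6,1],[0,0,0,0,0,-0.3,1]]'|grep -E 'eef|force'
python3 - <<'E'
from h import *
f=save('wrist','w20'); crop(f,'c25',200,180,310,384,3)
E
```

```text
eef_pos: [510.5, -196.4, 262.5]
contact_force: [-1.8, 0.8, -1.6]
```

View pics/c25.png

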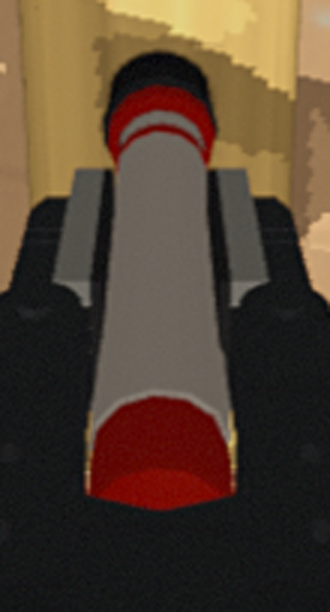

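```bash
python3 -m creep '[[0,0,0,0,0,0,0.75],[0,0,0,0,0,0,0.65],[0,0,0,0,0,0,0.55],[0,0,0,0,0,0,0.4],[0,0,0,0,0,0,0.4],[0,0,0,0,0,0,0.4]]' 20
python3 -m creep '[[0,0,0,0,0,-8,0.4],[0,0,0,0,0,-14,0.4],[0,0,0,0,0,-20,0.4],[0,0,0,0,0,-25,0.4],[0,0,0,0,0,-30,0.4],[0,0,0,0,0,-25,0.4],[0,0,0,0,0,-10,0.4],[0,0,0,0,0,0,0.4],[0,0,0,0,0,0,0.4]]'
python3 - <<'E'
from h import *
go(510.2,-196.3,262.8,1.8024)
f=save('wrist','w21'); crop(f,'c26',190,120,320,310,4)
g=save('scene','s2'); crop(g,'c27',280,130,370,205,8)
E
```

```text
clock: 19.42
eef_pos: [510.8, -196.5, 262.6]
tcp_rot: [3.139, 0.002, 1.802]
contact_force: [-0.1, 0.6, 0.1]
opening: 0.6
clock: 20.17
eef_pos: [509.6, -196.0, 402.8]
tcp_rot: [3.141, 0.001, 1.802]
contact_force: [0.0, 0.3, 0.4]
opening: 0.599
clk 20.17 pos [ 509.6 -196.   402.8] rpy [3.1407e+00 9.0000e-04 1.8023e+00] F [0.  0.3 0.4] open 0.599
shift tool [ -0.3   0.4 140. ]
turn [ 0.0008  0.0009 -0.0001]
```

View pics/c26.png

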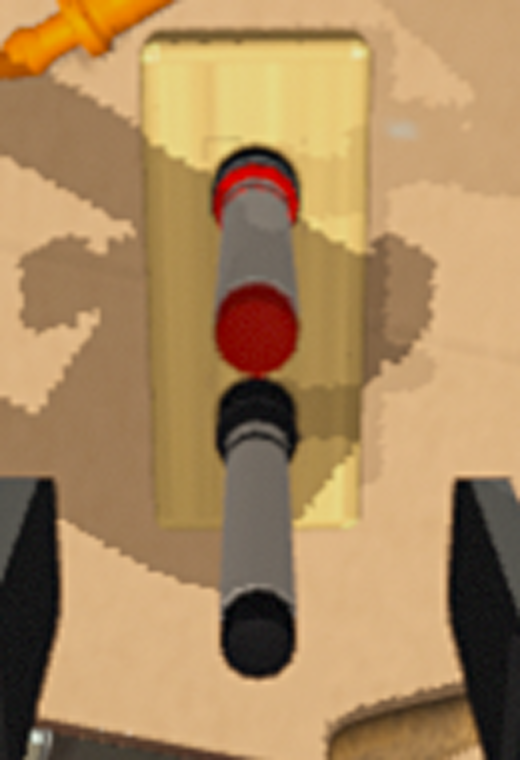

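View pics/c27.png

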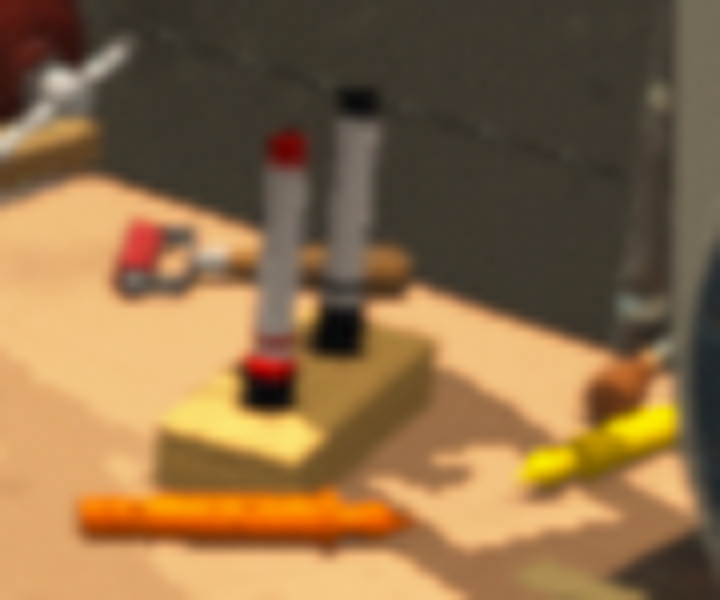

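The wrist crop shows the red marker upright in its cap, with the plug at about (257,328) in the crop. In the scene crop its plug is at about (288,148) and its ring at about (268,368), within a pixel or two of the start picture. The black marker has not moved, and the gripper is clear.

Run:
```python
from h import *
print(sense()['qvel'].round(4)); print(job.sign_off())
```

```text
[ 0.      0.0141  0.0102  0.0003  0.001  -0.0007]
the job is handed in; nothing more can be done
None
```

I drew the stroke with the red marker and put it back in its own cap. I signed the job off at about 20 s with the gripper open and clear; no verdict was reported.

**Stroke:**
- I set the nib down at the green tick, about 160–162 mm from the corner, and drew at up to about 50 mm/s. From the pictures, the nib's centre stayed about 4.4–5.6 mm from the blade.
- The nib lightly touched the tongue in the corner, which gave me the position of that edge. I then drew along the tongue at about 3.5–4.6 mm from it, to about 101 mm from the corner, roughly 1 mm past the blue tick.
- The push on the nib stayed at about 1–2.5 N. From the tool height it was pressed in about 3–5 mm throughout, and I lifted only at the end.

**Return:** The ring is back on the rim. The tool stopped at the height where it had first gripped the marker, and the wrist and scene pictures match those from the start. The black marker looks unmoved.

**What failed or disagreed:**
- **No ink shows in the pictures**, so that the nib stayed pressed rests on tool height, contact force and the nib disappearing into the nose.
- **The wrist camera disagreed with the robot's own position** by about 4 mm along one axis, so I worked from nib-to-edge distances in the pictures and from the corner contact.
- **Seating the marker pushed briefly with 47 N at the wrist.** That is below the 120 N wrist limit. The 40 N limit covers only the arm and the gripper's body, and this push went through the pads.
- **The orange and yellow look-alikes fell over** near the start. I did not touch them; they lay still on the bench in the later pictures.

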